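# Batch-stamp the preserve jar lids

## Robot

A 6-joint arm with a two-finger parallel gripper is mounted at the origin on the work surface. World frame = base frame: x ahead of the robot, y to its left, z up, the work surface at z = 0. Lengths are in mm, angles in rad, forces in N, time in s.
With the tool pointing down it reaches from about 275 to 750 mm from the base axis. Payload 10.2 kg.
Tool frame: the origin (TCP) lies midway between the tips of the shut fingers; the grasp point (between the pads) lies 19 mm behind it; z points along the fingers, y is the line along which they close (so a half turn about z gives the same grasp; the last joint's range is limited). The gripper opens to 85 mm and grips with 20 to 120 N. Pads are 22 mm wide; open, the fingers measure 114 mm over their backs; the gripper's body (76 mm by 85 mm) begins 54 mm behind the grasp point. The pads swing forward as they close: fully open they stand 13 mm farther back than shut.
Start: joints at [0.988, 0.313, 1.498, -0, 1.331, -0.223], TCP at [184.859, 491.384, 231.294] pointing down, gripper open.
Joint ranges: [-2.94, 2.94], [-0.97, 2.17], [0.19, 2.56], [-1.23, 4.37], [0.02, 3.11], [-2.88, 2.88]. Speed limits (rad/s): [2.39, 2.39, 3.01, 3.14, 3.14, 3.14].

## Interface

Orientations are given as a unit quaternion [w, x, y, z].
In Python, from rig import ctrl gives the robot as it stands.
- The arm moves only by the tool arm_command, never from a script. Its argument "increments" is a list of rows, each an object with "dr": the turn, a rotation vector about the tool's x, y, z in units of pi/4 rad (1.0 is pi/4 rad), a list of three; "offset": the shift along the tool's x, y, z in units of 120 mm (1.0 is 120 mm), a list of three; "hand": the opening, from -1 (shut) to 1 (fully open). A call has 1 to 8 rows; each row shifts and turns the commanded pose from where the row before left it, along the tool's axes as they then stand; what a row does not reach is not made up. A row lasts 1/10 s, in which the tool goes at most 50 mm and 8.59 degrees, less where a joint would pass 70% of its speed; a pose out of reach is approached as far as the arm can. A call with a number of a shift or a turn outside -1 to 1 is refused whole. A call with a gripper value outside its range is refused whole. The fingers move at their own pace and stop on an object; "grip_force" is the grip in N (left out, the last holds). Time passes only in rows, so rows that do not move let the fingers close. It gives the time, the measured TCP pose, the force, the opening and the grip force at its end, in the units of the state.
- ctrl.sense(): the state, without advancing time (a new reading comes with each control period).
- ctrl.capture(name): name is "scene" or "top" or "wrist"; returns the picture (420x560x3 uint8, red, green, blue); there is no depth.
- ctrl.camera_info(name): a dict with "K" (3x3 intrinsics, pixels), "dist" ([k1, k2, p1, p2, k3] as OpenCV has them; the pictures are not rectified), "R" (3x3) and "t" (3): a world point X has camera coordinates R X + t. Camera axes: x right, y down, z forward; pixel columns grow to the right and rows downward; lengths in mm; the calibration is good to about 2 mm. A picture is of the moment at which its call begins: read the wrist's pose just before it. camera_info takes no time and is no camera call; for the wrist camera it gives the pose at the moment of the call.
- ctrl.finish_job(): hands the job in; it is judged then, once.
The state is a dict: "time_s": time; "joints": joint angles; "dq": joint speeds; "tau": joint torques, N m; "eef_pos": TCP position; "ee_rot": TCP orientation; "force": force on the tool from outside, world axes, zero at the start; "wrist_torque": the same for the moment, N m; "grip_width": opening from 0.0 (shut) to 1.0 (fully open); "grip_force": force on a finger pad.
Only numpy, scipy, OpenCV 4.12 (cv2) and the standard library are available. Lean on these libraries where they do the work, as an engineer would, in place of code of your own. Each camera call takes 0.05 s, during which the arm holds its last target. There are 200 camera calls.

## Task

First charge the stamp: hold the ink bottle upright on the white pump plate and push the plate fully down, and stand the bottle back on its cork coaster when you are done with it. Then stamp the jar lids that are there one at a time from lightest to darkest (white, yellow, red, black): lay the lid flat and home in the round nest, squeeze the orange trigger fully against the grip, hold it a moment, let it go right back with the lid still in the nest, and take the lid out. Finish with all the lids lying flat side by side, wholly on the wooden drying board, the trigger and plate released, and leave the mug, tumbler and spice jar where they are.

Things in the scene. Friction and masses are not known exactly. Their poses are not given: they have to be found in the camera images.
- stamper: fixed batch stamp: green base 150 (x) x 310 (y) x 30 mm high; origin at the centre of its underside, z up. Along its y axis: squeeze grip at y -115 mm, lid nest at 0, ink pump plate at +110. Behind the nest (x +85 mm) the stamp arm is hinged; at rest it stands up and leans back, reaching 145 mm high at x +106 mm; the trigger swings it over onto the nest
- nest (a point): centre of the floor of the lid nest, a round cavity 65 mm wide and 9 mm deep with a slightly bevelled mouth in an aluminium plate 94 x 94 mm; axes as the stamper; floor 30 mm above the worktop. A lid lying home stands 13 mm proud of the plate
- grip (a point): centre of the top of the fixed black upright grip, 20 (stamper x) x 30 (y) mm, which rises 107 mm above the base; top 137 mm above the worktop. The trigger is on its +x side
- trigger_pad (a point): point in the middle of the front (+x) face of the orange trigger, 70 mm along it from its hinge. The trigger is a bar 10 mm thick, 24 mm wide and 90 mm long that stands on the base parallel to the grip; hinge along the stamper's y at x +12, y -115, z 37 mm. From the back of the grip to this face it is about 52 mm at rest and 35 mm squeezed: pinch both from above, or pull the trigger in
- trigger (a joint): trigger angle: 0 at rest (sprung), 0.24 rad fully squeezed towards the grip (-x of the stamper); takes about 10 N at the pad
- stamp_face (a point): centre of the stamp's rubber face, on the swinging arm; fully squeezed it stops 1.5 mm over the top of a lid in the nest
- pump_center (a point): point on the stamper's base (30 mm above the worktop) on the pump plate's axis; does not move
- pump_top (a point): centre of the top of the white sprung pump plate, 64 mm across; 56 mm above the worktop at rest, 44 mm fully depressed
- pump (a joint): travel of the pump plate: 0 up (sprung), 0.012 m fully down; takes 5 N to start and 12 N when down
- ink_bottle: upright blue ink bottle with paper label, body 54 mm across and 78 mm high, black cap 32 mm across on it up to 96 mm; origin at the centre of its underside, z up; 0.2 kg or so
- coaster: fixed round cork coaster, 90 mm across, 6 mm thick, where the ink bottle lives; origin at the centre of its underside
- board: fixed wooden drying board, 300 (x) x 120 (y) x 18 mm; origin at the centre of its underside
- lid_white: white ribbed plastic jar lid, a plain disc 62 mm across and 22 mm high, the same on both faces; origin at its very centre, z its axis; may be absent
- lid_yellow: yellow ribbed plastic jar lid, a plain disc 62 mm across and 22 mm high, the same on both faces; origin at its very centre, z its axis; may be absent
- lid_red: red ribbed plastic jar lid, a plain disc 62 mm across and 22 mm high, the same on both faces; origin at its very centre, z its axis; may be absent
- lid_black: black ribbed plastic jar lid, a plain disc 62 mm across and 22 mm high, the same on both faces; origin at its very centre, z its axis; may be absent
- mug: bystander: blue mug, 82 mm wide, 90 mm high; origin under its centre
- tumbler: bystander: green glass tumbler, 76 mm wide, 120 mm high; origin under its centre
- spice_jar: bystander: spice jar with orange cap, 44 mm wide, 90 mm high; origin under its centre
Not all that is in view belongs to the job. Leave any purple or turquoise look-alike of the lid_yellow alone.

How it is judged:
By the outcome, as a careful person would: the job done as asked, in the order asked, and still so for the second after the job is handed in, with the robot touching nothing.
Of lid_white, lid_yellow, lid_red, lid_black only 2 to 3 are there at a start; the rules pass over those that are not, and their reading is None.
At some moment in a run one of lid_white, lid_yellow, lid_red, lid_black may be knocked a few centimetres aside while the robot is not near it.
Once in a run the grip may slacken for a moment while it holds something.
It also fails if it takes over 210 s, if anything falls off the work surface, if the arm or the gripper's body presses on something with over 40 N, if the wrist force passes 120 N, or if a joint passes its speed limit or range.

## Working session

There is one attempt and no reset: what is moved stays moved. The work goes in short steps, Python scripts to look and compute and a tool call to move; the robot and the scene stay as the last step left them, time stands still between calls to the robot, and variables do not carry over. Pictures are saved under pics/ and viewed, at most 14 in all, crops included, and the job is handed in when it is done.

Besides the shell and the picture viewer there is one more tool, called as name(argument=value, ...), one argument or row to a line, values as JSON. arm_command: Moves the arm, as the interface text tells. Shifts and turns lie within -1 to 1; 1 stands for 120 mm of shift or pi/4 rad of turn. Its arguments: {"type":"object","properties":{"increments":{"type":"array"},"grip_force":{"type":"number"}},"required":["increments"]}

```bash
mkdir -p pics; ls; python3 - <<'E'
from rig import ctrl
import cv2,numpy as np
print(ctrl.sense())
for n in("scene","top"):
    cv2.imwrite(f"pics/{n}0.png",cv2.cvtColor(ctrl.capture(n),cv2.COLOR_RGB2BGR))
    print(n,ctrl.camera_info(n))
E
```

```text
pics
{'time_s': 0.0, 'joints': array([ 9.87584781e-01,  3.13432636e-01,  1.49843761e+00, -2.33934018e-06,
        1.33098251e+00, -2.23403944e-01]), 'dq': array([-0.00088591,  0.0006712 ,  0.00062176,  0.00029794, -0.00046418,
       -0.00018261]), 'tau': array([ 5.60006411e-04, -4.12268007e+01, -2.59747392e+01, -1.40326169e-04,
        4.10636640e-03, -1.26224134e-05]), 'eef_pos': array([184.72018442, 491.15924097, 230.74375661]), 'ee_rot': array([-2.46226900e-04,  1.78934618e-01,  9.83860765e-01, -5.79946907e-04]), 'force': array([-1.46852907,  0.24999276,  0.76039485]), 'wrist_torque': array([-0.01986782,  0.01761382, -0.02333019]), 'grip_force': 0.0, 'grip_width': 1.0024145665543238}
scene {'K': array([[392.92906488,   0.        , 283.4965333 ],
       [  0.        , 392.92906488, 215.13861112],
       [  0.        ,   0.        ,   1.        ]]), 'dist': array([-0.00372865,  0.        ,  0.        ,  0.        ,  0.        ]), 'R': array([[-0.11322093,  0.99352949, -0.00895351],
       [ 0.71717027,  0.07548414, -0.69279791],
       [-0.68763931, -0.08486041, -0.7210762 ]]), 't': array([ -20.33311146, -324.79775467, 1421.25257445])}
top {'K': array([[412.14466868,   0.        , 279.20108201],
       [  0.        , 412.14466868, 210.76014563],
       [  0.        ,   0.        ,   1.        ]]), 'dist': array([-0.06088463,  0.        ,  0.        ,  0.        ,  0.        ]), 'R': array([[ 0.00639125, -0.99996437, -0.0055144 ],
       [-0.99514519, -0.00581866, -0.09824561],
       [ 0.09821003,  0.00611554, -0.99514692]]), 't': array([  72.59994561,  569.09209131, 1258.36340845])}
```

```bash
python3 -c "
import cv2
cv2.imwrite('pics/top0b.png',cv2.resize(cv2.imread('pics/top0.png'),(800,600),interpolation=cv2.INTER_CUBIC))"
```

```text
(no output)
```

View pics/top0b.png

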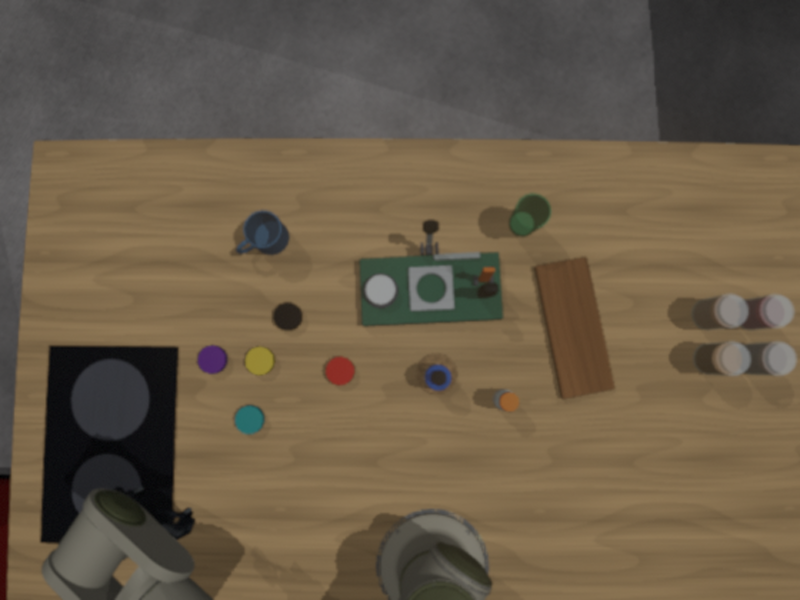

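View pics/scene0.png

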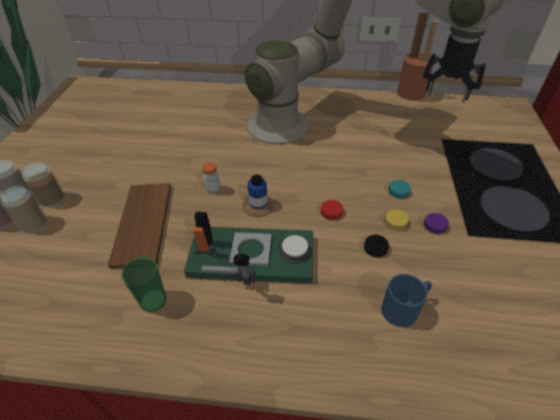

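Top view (800x600 pixels): yellow (260,361), red (340,371) and black (287,316) lids are present. The white disc at (380,290) sits on the stamper, so it's the pump plate, and there is no white lid. The look-alikes are purple (212,359) and turquoise (249,419). The bottle is at (438,377), the board at (573,327), the spice jar at (509,401), the tumbler at (530,215) and the mug at (265,233).

```bash
cat > h.py <<'E'
import cv2,numpy as np
from scipy.optimize import least_squares
from scipy.spatial.transform import Rotation as Ro
from rig import ctrl
def proj(P,ci):
    return cv2.projectPoints(np.float64(P).reshape(-1,3),cv2.Rodrigues(ci['R'])[0],ci['t'],ci['K'],np.float64(ci['dist']))[0].reshape(-1,2)
def back(uv,z,ci):
    n=cv2.undistortPoints(np.float64(uv).reshape(-1,1,2),ci['K'],np.float64(ci['dist'])).reshape(-1,2)
    d=np.c_[n,np.ones(len(n))]@ci['R']; c=-ci['R'].T@ci['t']
    return c+d*((z-c[2])/d[:,2])[:,None]
def cyl(r,z0,z1):
    a=np.linspace(0,2*np.pi,48,endpoint=False)
    return np.array([[r*np.cos(t),r*np.sin(t),z] for z in(z0,z1) for t in a])
def box(x,y,z0,z1): return np.array([[i*x/2,j*y/2,z] for i in(-1,1) for j in(-1,1) for z in(z0,z1)])
def feat(h):
    h=cv2.convexHull(np.float32(h)); m=cv2.moments(h)
    return np.array([m['m10']/m['m00'],m['m01']/m['m00']]),.5*np.arctan2(2*m['mu11'],m['mu20']-m['mu02']),m['m00']
def seg(im,lo,hi,roi):
    u0,v0,u1,v1=roi; hsv=cv2.cvtColor(im,cv2.COLOR_RGB2HSV)
    m=cv2.inRange(hsv,lo,hi); k=np.zeros_like(m); k[v0:v1,u0:u1]=m[v0:v1,u0:u1]
    k=cv2.morphologyEx(k,cv2.MORPH_OPEN,np.ones((2,2)))
    n,l,s,_=cv2.connectedComponentsWithStats(k); i=1+np.argmax(s[1:,4])
    ys,xs=np.where(l==i)  # pixel corners, so that the hull is not half a pixel small
    return np.concatenate([np.c_[xs+a,ys+b] for a in(-.5,.5) for b in(-.5,.5)])
def fit(hull,pts,x0,ci):
    c,a,A=feat(hull)
    def pl(p):
        P=pts.copy()
        if len(p)==3: P=P@Ro.from_euler('z',p[2]).as_matrix().T
        return P+[p[0],p[1],0]
    def res(p):
        c2,a2,_=feat(proj(pl(p),ci)); r=list(c2-c)
        if len(p)==3: r.append(100*np.sin(a2-a))
        return r
    s=least_squares(res,x0,diff_step=1e-4,x_scale=[100,100,.1][:len(x0)])
    return s.x, A/feat(proj(pl(s.x),ci))[2]
LID=cyl(31,0,22)
COL=dict(yellow=((22,120,60),(34,255,255)),red=((0,170,60),(6,255,255)),black=((0,0,0),(180,255,48)))
def save(im,n): cv2.imwrite(f'pics/{n}.png',cv2.cvtColor(im,cv2.COLOR_RGB2BGR))
E
cat > m.py <<'E'
from h import *
im=cv2.cvtColor(cv2.imread('pics/top0.png'),cv2.COLOR_BGR2RGB);ci=ctrl.camera_info('top');s=.7
def c(u,v): return list(back([u*s,v*s],20,ci)[0,:2])
def roi(u,v,r,w=None): w=w or r;return [int((u-r)*s),int((v-w)*s),int((u+r)*s),int((v+w)*s)]
for n,u,v in(('yellow',260,361),('red',340,371),('black',287,316)):
    print(n,fit(seg(im,*COL[n],roi(u,v,24)),LID,c(u,v),ci))
h=seg(im,(60,50,20),(100,255,160),roi(430,290,85,50)); print('st',fit(h,box(150,310,0,30),c(430,290)+[0.03],ci))
h=seg(im,(0,0,90),(180,60,255),roi(380,290,22)); print('pump',fit(h,cyl(32,50,56),c(380,290),ci))
h=seg(im,(3,60,20),(14,255,140),roi(573,327,45,78)); print('board',fit(h,box(300,120,0,18),c(573,327)+[.1],ci))
print('bottlecap',back([437*s,379*s],96,ci), 'spice',back([510*s,402*s],90,ci),'tumb',back([530*s,215*s],60,ci))
ims=cv2.cvtColor(cv2.imread('pics/scene0.png'),cv2.COLOR_BGR2RGB);cs=ctrl.camera_info('scene')
h=seg(ims,(105,120,30),(125,255,255),(240,170,275,215));print('scene bottle',h.min(0),h.max(0), back([256.5,180.5],96,cs))
o=[im[int(v*s)-22:int(v*s)+23,int(u*s)-30:int(u*s)+30] for u,v in((260,361),(340,371),(287,316),(437,379))]
o=[cv2.resize(x,(400,300),interpolation=cv2.INTER_CUBIC) for x in o]
save(np.vstack([np.hstack(o[:2]),np.hstack(o[2:])]),'crops')
E
python3 m.py
```

```text
yellow (array([434.63342518, 380.3048472 ]), 1.0877917964728692)
red (array([414.32051984, 202.73023041]), 0.9429476267485589)
black (array([532.81174349, 320.24169816]), 0.8168177194946307)
st (array([5.94629034e+02, 4.31654730e+00, 5.21484963e-02]), 0.9331713452089738)
pump (array([589.12087596, 113.60338181]), 1.1322201395289027)
board (array([ 5.12215439e+02, -3.15122372e+02,  1.85649287e-01]), 0.9198225548190662)
bottlecap [[402.31679836  -3.34845898  96.        ]] spice [[ 355.88858236 -153.58697165   90.        ]] tumb [[ 754.79204839 -207.36487511   60.        ]]
scene bottle [248.5 180.5] [266.5 198.5] [[414.99541299  -5.17419501  96.        ]]
```

View pics/crops.png

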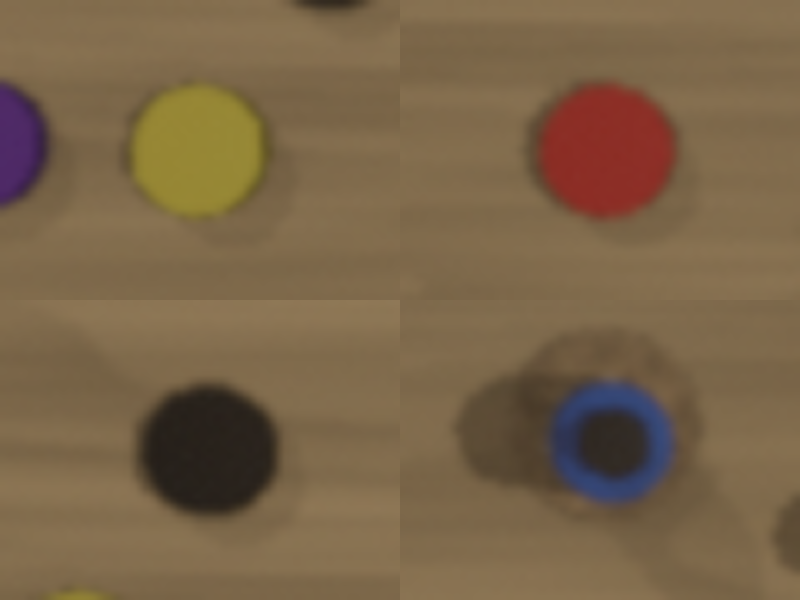

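The crops show plain yellow, red and black discs, with the purple one at the left edge, and the bottle's cap at top-picture pixel (306.5,264). The stamper is at about (595,4) with yaw 0.052. I'll turn the tool to the stamper's yaw and go over the bottle.

arm_command(
  increments=[
    {"dr": [0,0,0.184],"offset": [0,0,0],"hand": 1},
    {"dr": [0,0,0.184],"offset": [0,0,0],"hand": 1},
    {"dr": [0,0,0.184],"offset": [0,0,0],"hand": 1},
    {"dr": [0,0,0.184],"offset": [0,0,0],"hand": 1},
    {"dr": [0,0,0.184],"offset": [0,0,0],"hand": 1},
    {"dr": [0,0,0.184],"offset": [0,0,0],"hand": 1},
    {"dr": [0,0,0.184],"offset": [0,0,0],"hand": 1},
    {"dr": [0,0,0.184],"offset": [0,0,0],"hand": 1},
  ],
  grip_force=60,
)

```text
time_s: 0.9
eef_pos: [184.8, 491.2, 230.9]
ee_rot: [0.0, 0.69, 0.724, -0.0]
force: [0.2, 0.4, 0.9]
grip_width: 0.999
grip_force: 0.0
```

```bash
cat >> h.py <<'E'
def pose():
    s=ctrl.sense(); q=s['ee_rot']; return np.array(s['eef_pos']),Ro.from_quat([q[1],q[2],q[3],q[0]]).as_matrix()
def plan(t,yaw=0.052):
    p,R=pose(); d=R.T@(np.array(t)-p)/120
    D=np.array([[-np.sin(yaw),np.cos(yaw),0],[np.cos(yaw),np.sin(yaw),0],[0,0,-1]]).T
    r=Ro.from_matrix(R.T@D).as_rotvec()/(np.pi/4)
    n=int(np.ceil(np.linalg.norm(d)*120/48)) or 1
    print('at',p.round(1),'total',d.round(3),'rows',n,'each',(d/n).round(3),'turn',r.round(3),'q6',ctrl.sense()['joints'][[0,5]].round(2))
E
python3 -c "
from h import *
plan([406,-5,231])"
```

```text
at [184.8 491.2 230.9] total [-4.221e+00  1.639e+00  2.000e-03] rows 12 each [-0.352  0.137  0.   ] turn [-0.001  0.001 -0.004] q6 [0.99 0.94]
```

arm_command(
  increments=[
    {"dr": [0,0,0],"offset": [-0.352,0.137,0],"hand": 1},
    {"dr": [0,0,0],"offset": [-0.352,0.137,0],"hand": 1},
    {"dr": [0,0,0],"offset": [-0.352,0.137,0],"hand": 1},
    {"dr": [0,0,0],"offset": [-0.352,0.137,0],"hand": 1},
    {"dr": [0,0,0],"offset": [-0.352,0.137,0],"hand": 1},
    {"dr": [0,0,0],"offset": [-0.352,0.137,0],"hand": 1},
    {"dr": [0,0,0],"offset": [-0.352,0.137,0],"hand": 1},
    {"dr": [0,0,0],"offset": [-0.352,0.137,0],"hand": 1},
  ],
)

```text
time_s: 1.7
eef_pos: [334.9, 159.5, 231.3]
ee_rot: [0.0, 0.687, 0.726, 0.0]
force: [0.7, 0.1, -0.8]
grip_width: 1.003
grip_force: 0.0
```

arm_command(
  increments=[
    {"dr": [0,0,0],"offset": [-0.352,0.137,0],"hand": 1},
    {"dr": [0,0,0],"offset": [-0.352,0.137,0],"hand": 1},
    {"dr": [0,0,0],"offset": [-0.352,0.137,0],"hand": 1},
    {"dr": [0,0,0],"offset": [-0.352,0.137,0],"hand": 1},
    {"dr": [0,0,0],"offset": [0,0,0],"hand": 1},
  ],
)

```text
time_s: 2.2
eef_pos: [410.9, -7.8, 230.9]
ee_rot: [0.0, 0.689, 0.724, -0.0]
force: [0.5, 0.4, -0.5]
grip_width: 1.0
grip_force: 0.0
```

```bash
python3 -c "
from h import *
plan([406,-5,231]); ci=ctrl.camera_info('wrist'); print({k:np.round(v,3).tolist() for k,v in ci.items()})
save(cv2.resize(ctrl.capture('wrist'),(800,600)),'w1')
for n,P in (('nest',[594.6,4.3,30]),('cap',[406,-5,102]),('co',[406,-5,6]),('pump',[588.9,114.2,56])): print(n,proj([P],ci)*800/560)
"
```

```text
at [410.9  -7.8 230.9] total [ 0.025 -0.04  -0.001] rows 1 each [ 0.025 -0.04  -0.001] turn [-0.001  0.001 -0.003] q6 [-0.31 -0.35]
{'K': [[296.129, 0.0, 275.87], [0.0, 296.129, 205.989], [0.0, 0.0, 1.0]], 'dist': [-0.041, 0.0, 0.0, 0.0, 0.0], 'R': [[0.999, 0.05, -0.001], [0.047, -0.947, 0.317], [0.015, -0.316, -0.948]], 't': [-410.365, -68.749, 371.544]}
nest [[613.05145539 252.40730747]]
cap [[386.3448396  275.63491878]]
co [[388.30428358 245.76699352]]
pump [[653.99468262 108.31263585]]
```

View pics/w1.png

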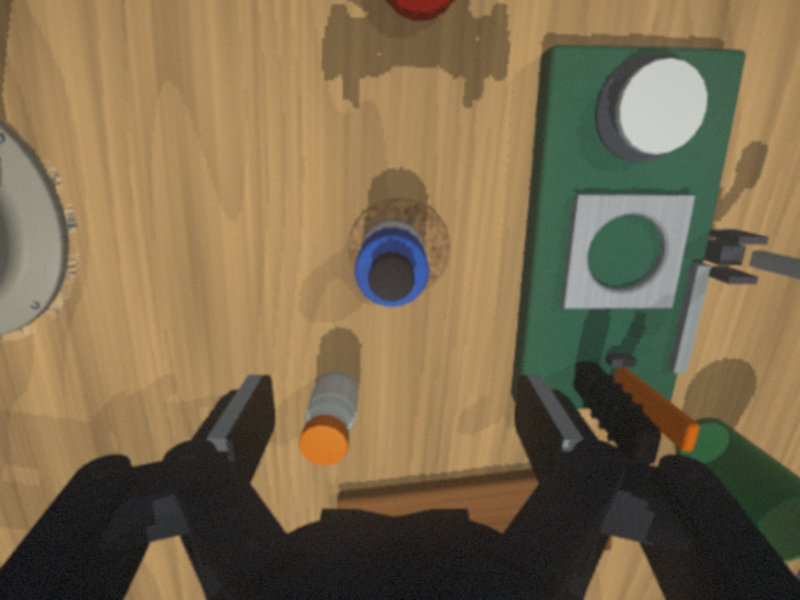

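The wrist view shows the bottle cap at (391,277), the coaster around (400,245), the pump top at (663,107), the nest rim at (626,252), and the trigger and grip at lower right. The wrist picture puts the stamper a few mm farther off than the top view did, so I'll fit the discs and plate in both.

```bash
cat > m2.py <<'E'
from h import *
s=.7
def roi(u,v,r,w=None): w=w or r;return [max(0,int((u-r)*s)),max(0,int((v-w)*s)),int((u+r)*s),int((v+w)*s)]
w=ctrl.capture('wrist'); cw=ctrl.camera_info('wrist'); t=ctrl.capture('top'); ct=ctrl.camera_info('top')
for nm,im,ci,pu,pl,ca in(('w',w,cw,(660,107,70),(630,252,72),(391,277,30)),('t',t,ct,(380,290,22),(432,288,27),(438,377,16))):
    hsv=cv2.cvtColor(im,cv2.COLOR_RGB2HSV)
    print(nm,'hsv pump',hsv[int(pu[1]*s),int(pu[0]*s)],'plate',hsv[int((pl[1]-48)*s) if nm=='w' else int((pl[1]-20)*s),int(pl[0]*s)])
    for thr in(130,150,165):
        try: print(thr,'pump',*fit(seg(im,(0,0,thr),(180,60,255),roi(*pu)),cyl(32,56,56.01),[590,114],ci))
        except Exception as e: print(e)
    for thr in(90,110,130):
        print(thr,'plate',*fit(seg(im,(0,0,thr),(180,60,255),roi(*pl)),box(94,94,39,39.01),[590,4],ci))
    print('cap',*fit(seg(im,(0,0,0),(180,255,70),roi(*ca)),cyl(16,102,102.01),[406,-5],ci))
    print('body',*fit(seg(im,(105,120,30),(125,255,255),roi(ca[0],ca[1],ca[2]*1.6)),cyl(27,84,84.01),[406,-5],ci))
E
python3 m2.py
```

```text
w hsv pump [ 50   8 203] plate [105  12 168]
130 pump [595.7532333  116.41338984] 1.0259672994204507
150 pump [595.83736588 116.51611791] 1.000233276524604
165 pump [595.80835427 116.55273762] 0.9809139948449953
90 plate [602.63480411   6.62554154] 1.0787800157927812
110 plate [602.80030714   6.4265267 ] 1.0639430279641395
130 plate [602.83417953   6.69674545] 1.0305320704133902
cap [409.57677414  -3.75959896] 0.963867326811998
body [409.70974105  -5.62773164] 0.9520907670862935
t hsv pump [ 90   2 155] plate [ 75   8 125]
130 pump [588.46293494 113.44487773] 0.9480558910445167
150 pump [588.86960673 114.01289995] 0.7849907050153617
attempt to get argmax of an empty sequence
90 plate [594.87940677   3.54504022] 1.129047849772494
110 plate [595.2846698    3.94180448] 1.0304423314167894
130 plate [593.29441528   3.57107969] 0.8627737584481207Traceback (most recent call last):
  File "m2.py", line 13, in <module>
    print('cap',*fit(seg(im,(0,0,0),(180,255,70),roi(*ca)),cyl(16,102,102.01),[406,-5],ci))
                     ~~~^^^^^^^^^^^^^^^^^^^^^^^^^^^^^^^^^^
  File "h.py", line 22, in seg
    n,l,s,_=cv2.connectedComponentsWithStats(k); i=1+np.argmax(s[1:,4])
                                                     ~~~~~~~~~^^^^^^^^^
    return _wrapfunc(a, 'argmax', axis=axis, out=out, **kwds)
    return bound(*args, **kwds)
ValueError: attempt to get argmax of an empty sequence
```

arm_command(
  increments=[
    {"dr": [0,0,0],"offset": [0.025,-0.023,0],"hand": 1},
    {"dr": [0,0,0],"offset": [0,0,0.307],"hand": 1},
    {"dr": [0,0,0],"offset": [0,0,0.307],"hand": 1},
    {"dr": [0,0,0],"offset": [0,0,0.307],"hand": 1},
    {"dr": [0,0,0],"offset": [0,0,0.307],"hand": 1},
    {"dr": [0,0,0],"offset": [0,0,0.307],"hand": 1},
    {"dr": [0,0,0],"offset": [0,0,0],"hand": 1},
  ],
)

```text
time_s: 3.05
eef_pos: [404.0, 0.7, 44.4]
ee_rot: [-0.003, 0.687, 0.727, -0.002]
force: [-0.9, -0.3, 0.4]
grip_width: 0.998
grip_force: 0.0
```

arm_command(
  increments=[
    {"dr": [0,0,0],"offset": [0,0,0],"hand": 0.5},
    {"dr": [0,0,0],"offset": [0,0,0],"hand": 0.35},
    {"dr": [0,0,0],"offset": [0,0,0],"hand": 0.25},
    {"dr": [0,0,0],"offset": [0,0,0],"hand": 0.25},
  ],
  grip_force=50,
)

```text
time_s: 3.45
eef_pos: [407.9, -1.2, 48.9]
ee_rot: [0.002, 0.687, 0.726, 0.001]
force: [0.0, 1.3, 9.2]
grip_width: 0.627
grip_force: 13.6
```

arm_command(
  increments=[
    {"dr": [0,0,0],"offset": [0,0,0],"hand": -1},
    {"dr": [0,0,0],"offset": [0,0,0],"hand": -1},
    {"dr": [0,0,0],"offset": [0,0,0],"hand": -1},
    {"dr": [0,0,0],"offset": [0,0,0],"hand": -1},
  ],
  grip_force=60,
)

```text
time_s: 3.85
eef_pos: [408.0, -1.2, 49.2]
ee_rot: [0.002, 0.687, 0.726, 0.001]
force: [-1.5, 3.2, 13.3]
grip_width: 0.616
grip_force: 60.2
```

```bash
python3 -c "
from h import *
plan([408,-5,48]); print(ctrl.sense()['force'],ctrl.sense()['wrist_torque'])
w=ctrl.capture('wrist');cw=ctrl.camera_info('wrist')
print(proj([[408,-5,102],[408,-5,6]],cw)*800/560)
save(cv2.resize(w,(800,600)),'w2')"
```

```text
at [408.   -1.2  49.2] total [-0.032 -0.002  0.01 ] rows 1 each [-0.032 -0.002  0.01 ] turn [0.005 0.001 0.004] q6 [-0.29 -0.35]
[-1.4542955   3.24507897 13.30846171] [ 0.32489481  0.56239152 -0.04821479]
[[392.31987022 486.89090667]
 [392.4075441  338.24889946]]
```

View pics/w2.png

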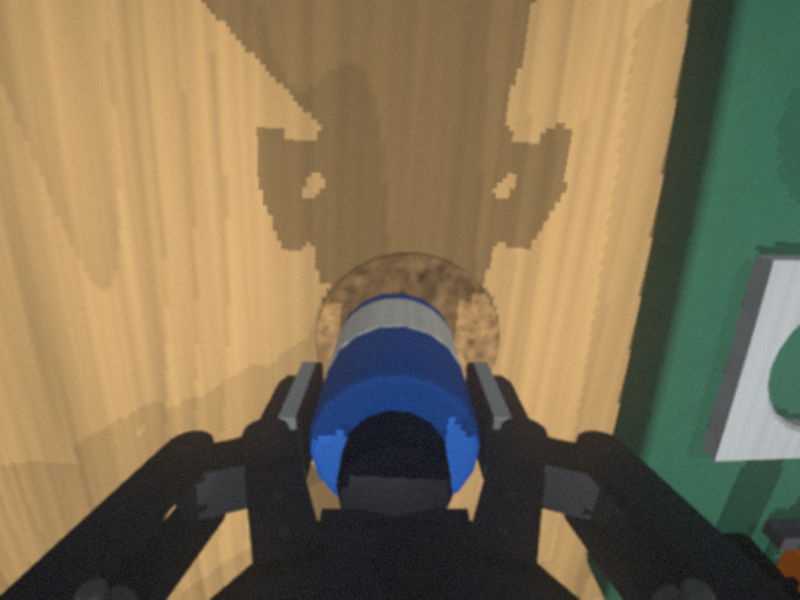

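The bottle is held upright between the pads. The coaster's centre shows at about (408,335), slightly to +x of the bottle. Next I'll lift it and measure the bare coaster from above.

arm_command(
  increments=[
    {"dr": [0,0,0],"offset": [0,0,-0.1],"hand": -1},
    {"dr": [0,0,0],"offset": [0,0,-0.25],"hand": -1},
    {"dr": [0,0,0],"offset": [0,0,-0.3],"hand": -1},
    {"dr": [0,0,0],"offset": [0,0,-0.2],"hand": -1},
    {"dr": [0,0,0],"offset": [0.3,0.1,0],"hand": -1},
    {"dr": [0,0,0],"offset": [0.3,0.1,0],"hand": -1},
    {"dr": [0,0,0],"offset": [0.2,0.1,0],"hand": -1},
    {"dr": [0,0,0],"offset": [0,0,0],"hand": -1},
  ],
)

```text
time_s: 4.7
eef_pos: [438.0, 99.0, 150.1]
ee_rot: [0.001, 0.686, 0.727, 0.001]
force: [-1.0, 0.3, -1.9]
grip_width: 0.615
grip_force: 63.6
```

arm_command(
  increments=[
    {"dr": [0,0,0],"offset": [0,0.3,0],"hand": -1},
    {"dr": [0,0,0],"offset": [0,0.3,0],"hand": -1},
    {"dr": [0,0,0],"offset": [0,0.2,0],"hand": -1},
    {"dr": [0,0,0],"offset": [0,0,0],"hand": -1},
    {"dr": [0,0,0],"offset": [0,0,0],"hand": -1},
  ],
)

```text
time_s: 5.2
eef_pos: [532.8, 101.6, 149.3]
ee_rot: [-0.0, 0.688, 0.726, -0.0]
force: [0.3, -0.8, -2.0]
grip_width: 0.613
grip_force: 63.8
```

```bash
cat > v.py <<'E'
from h import *
import sys
w=ctrl.capture('wrist'); t=ctrl.capture('top')
cv2.imwrite('pics/_a.png',w)
save(np.hstack([cv2.resize(w,(400,300)),cv2.resize(t[120:300,140:440],(400,300))]),sys.argv[1])
E
python3 v.py v1; python3 -c "
from h import *
plan([592,118,139]);print(ctrl.sense()['grip_width'],ctrl.sense()['force'])"
```

```text
at [532.4 101.8 149.5] total [0.108 0.503 0.087] rows 2 each [0.054 0.252 0.044] turn [-0.     0.     0.003] q6 [-0.03 -0.08]
0.6170939301933801 [-0.16536689 -0.80901857 -1.65256563]
```

View pics/v1.png

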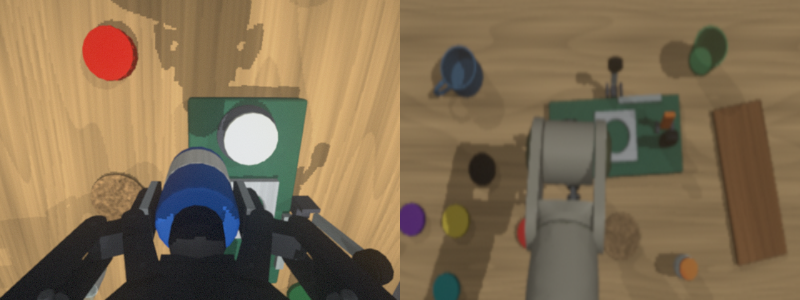

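arm_command(
  increments=[
    {"dr": [0,0,0],"offset": [0.054,0.252,0],"hand": -1},
    {"dr": [0,0,0],"offset": [0.054,0.252,0],"hand": -1},
    {"dr": [0,0,0],"offset": [0,0,0],"hand": -1},
    {"dr": [0,0,0],"offset": [0,0,0.15],"hand": -1},
    {"dr": [0,0,0],"offset": [0,0,0.15],"hand": -1},
    {"dr": [0,0,0],"offset": [0,0,0],"hand": -1},
    {"dr": [0,0,0],"offset": [0,0,0],"hand": -1},
  ],
)

```text
time_s: 6.0
eef_pos: [592.6, 118.2, 113.9]
ee_rot: [0.0, 0.687, 0.726, 0.0]
force: [-0.4, -1.0, -1.4]
grip_width: 0.615
grip_force: 64.0
```

```bash
python3 v.py v2; python3 -c "
from h import *
plan([592,118,99]);print(back([306.5,261],6,ctrl.camera_info('top')))"
```

```text
at [593.2 118.2 114.5] total [-0.001 -0.01   0.129] rows 1 each [-0.001 -0.01   0.129] turn [0.002 0.    0.004] q6 [ 0.   -0.05]
[[412.7838087  -10.53071946   6.        ]]
```

View pics/v2.png

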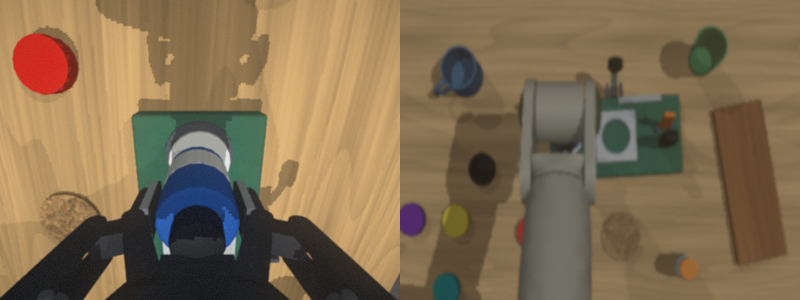

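The bottle is over the pump plate, both near column 200 in the left half. Now I'll press.

arm_command(
  increments=[
    {"dr": [0,0,0],"offset": [0,0,0.06],"hand": -1},
    {"dr": [0,0,0],"offset": [0,0,0.06],"hand": -1},
    {"dr": [0,0,0],"offset": [0,0,0.04],"hand": -1},
    {"dr": [0,0,0],"offset": [0,0,0.03],"hand": -1},
    {"dr": [0,0,0],"offset": [0,0,0],"hand": -1},
    {"dr": [0,0,0],"offset": [0,0,0],"hand": -1},
  ],
)

```text
time_s: 6.7
eef_pos: [593.2, 118.3, 91.0]
ee_rot: [0.0, 0.687, 0.726, 0.0]
force: [-2.4, -0.4, 7.8]
grip_width: 0.618
grip_force: 62.5
```

arm_command(
  increments=[
    {"dr": [0,0,0],"offset": [0,0,0.025],"hand": -1},
    {"dr": [0,0,0],"offset": [0,0,0.02],"hand": -1},
    {"dr": [0,0,0],"offset": [0,0,0],"hand": -1},
    {"dr": [0,0,0],"offset": [0,0,0],"hand": -1},
  ],
)

```text
time_s: 7.1
eef_pos: [593.2, 118.3, 87.0]
ee_rot: [0.001, 0.687, 0.726, 0.0]
force: [-5.6, 0.7, 17.8]
grip_width: 0.616
grip_force: 64.1
```

arm_command(
  increments=[
    {"dr": [0,0,0],"offset": [0,0,0.015],"hand": -1},
    {"dr": [0,0,0],"offset": [0,0,0],"hand": -1},
    {"dr": [0,0,0],"offset": [0,0,0],"hand": -1},
  ],
)

```text
time_s: 7.4
eef_pos: [593.3, 118.3, 86.9]
ee_rot: [0.001, 0.687, 0.726, 0.0]
force: [-10.8, -1.7, 30.6]
grip_width: 0.619
grip_force: 65.6
```

The plate bottomed out: z stopped while the force rose to 30 N. Lifting off.

arm_command(
  increments=[
    {"dr": [0,0,0],"offset": [0,0,0],"hand": -1},
    {"dr": [0,0,0],"offset": [0,0,-0.1],"hand": -1},
    {"dr": [0,0,0],"offset": [0,0,-0.2],"hand": -1},
    {"dr": [0,0,0],"offset": [0,0,-0.25],"hand": -1},
    {"dr": [0,0,0],"offset": [0,0,0],"hand": -1},
    {"dr": [0,0,0],"offset": [0,0,0],"hand": -1},
  ],
)

```text
time_s: 8.0
eef_pos: [592.8, 118.3, 148.6]
ee_rot: [-0.0, 0.687, 0.726, -0.0]
force: [-0.5, 0.3, -2.0]
grip_width: 0.615
grip_force: 63.1
```

```bash
python3 -c "
from h import *
plan([413,-5,145]);print(ctrl.sense()['grip_width'])"
```

```text
at [592.8 118.3 148.6] total [-0.944 -1.552  0.03 ] rows 5 each [-0.189 -0.31   0.006] turn [-0.    -0.     0.004] q6 [ 0.   -0.05]
0.6147878214832909
```

arm_command(
  increments=[
    {"dr": [0,0,0],"offset": [-0.189,-0.31,0],"hand": -1},
    {"dr": [0,0,0],"offset": [-0.189,-0.31,0],"hand": -1},
    {"dr": [0,0,0],"offset": [-0.189,-0.31,0],"hand": -1},
    {"dr": [0,0,0],"offset": [-0.189,-0.31,0],"hand": -1},
    {"dr": [0,0,0],"offset": [-0.189,-0.31,0],"hand": -1},
    {"dr": [0,0,0],"offset": [0,0,0],"hand": -1},
    {"dr": [0,0,0],"offset": [0,0,0.25],"hand": -1},
    {"dr": [0,0,0],"offset": [0,0,0.25],"hand": -1},
  ],
)

```text
time_s: 8.8
eef_pos: [413.5, -5.1, 87.9]
ee_rot: [0.0, 0.688, 0.726, 0.0]
force: [0.1, -0.5, -2.0]
grip_width: 0.616
grip_force: 63.7
```

arm_command(
  increments=[
    {"dr": [0,0,0],"offset": [0,0,0.15],"hand": -1},
    {"dr": [0,0,0],"offset": [0,0,0],"hand": -1},
    {"dr": [0,0,0],"offset": [0,0,0],"hand": -1},
  ],
)

```text
time_s: 9.1
eef_pos: [413.5, -5.0, 71.0]
ee_rot: [-0.0, 0.687, 0.726, -0.0]
force: [0.4, 0.1, -0.8]
grip_width: 0.616
grip_force: 63.7
```

```bash
python3 -c "
from h import *
plan([413,-5,50]);print(ctrl.sense()['grip_width'],ctrl.sense()['force'])"
```

```text
at [413.5  -5.   71. ] total [-0.    -0.004  0.175] rows 1 each [-0.    -0.004  0.175] turn [-0.001 -0.     0.004] q6 [-0.3  -0.35]
0.6164773627876918 [ 0.44471424  0.13647724 -0.81213006]
```

arm_command(
  increments=[
    {"dr": [0,0,0],"offset": [0,0,0.08],"hand": -1},
    {"dr": [0,0,0],"offset": [0,0,0.06],"hand": -1},
    {"dr": [0,0,0],"offset": [0,0,0.04],"hand": -1},
    {"dr": [0,0,0],"offset": [0,0,0],"hand": -1},
    {"dr": [0,0,0],"offset": [0,0,0],"hand": -1},
    {"dr": [0,0,0],"offset": [0,0,0],"hand": -1},
  ],
)

```text
time_s: 9.7
eef_pos: [413.4, -5.2, 49.4]
ee_rot: [0.0, 0.687, 0.726, 0.0]
force: [-0.5, -0.4, -0.6]
grip_width: 0.618
grip_force: 63.6
```

arm_command(
  increments=[
    {"dr": [0,0,0],"offset": [0,0,0],"hand": 0.25},
    {"dr": [0,0,0],"offset": [0,0,0],"hand": 0.4},
    {"dr": [0,0,0],"offset": [0,0,0],"hand": 1},
    {"dr": [0,0,0],"offset": [0,0,0],"hand": 1},
    {"dr": [0,0,0],"offset": [0,0,0],"hand": 1},
    {"dr": [0,0,0],"offset": [0,0,-0.1],"hand": 1},
    {"dr": [0,0,0],"offset": [0,0,-0.3],"hand": 1},
    {"dr": [0,0,0],"offset": [0,0,-0.4],"hand": 1},
  ],
)

```text
time_s: 10.5
eef_pos: [412.3, -4.9, 145.6]
ee_rot: [-0.002, 0.687, 0.726, -0.001]
force: [1.2, -1.2, -0.0]
grip_width: 1.002
grip_force: 0.0
```

```bash
python3 -c "
from h import *
plan([432,378,245]);print(ctrl.sense()['grip_width'])"
```

```text
at [412.3  -4.9 145.6] total [ 3.178  0.335 -0.825] rows 9 each [ 0.353  0.037 -0.092] turn [-0.005 -0.002  0.004] q6 [-0.3  -0.35]
1.0016698224917608
```

arm_command(
  increments=[
    {"dr": [0,0,0],"offset": [0,0,-0.4],"hand": 1},
    {"dr": [0,0,0],"offset": [0,0,-0.35],"hand": 1},
    {"dr": [0,0,0],"offset": [0.38,0.04,0],"hand": 1},
    {"dr": [0,0,0],"offset": [0.38,0.04,0],"hand": 1},
    {"dr": [0,0,0],"offset": [0.38,0.04,0],"hand": 1},
    {"dr": [0,0,0],"offset": [0.38,0.04,0],"hand": 1},
    {"dr": [0,0,0],"offset": [0.38,0.04,0],"hand": 1},
    {"dr": [0,0,0],"offset": [0.38,0.04,0],"hand": 1},
  ],
)

```text
time_s: 11.3
eef_pos: [426.8, 271.6, 235.5]
ee_rot: [0.0, 0.687, 0.726, 0.0]
force: [1.1, -0.5, -0.7]
grip_width: 1.003
grip_force: 0.0
```

arm_command(
  increments=[
    {"dr": [0,0,0],"offset": [0.38,0.04,0],"hand": 1},
    {"dr": [0,0,0],"offset": [0.38,0.04,0],"hand": 1},
    {"dr": [0,0,0],"offset": [0,0,0],"hand": 1},
    {"dr": [0,0,0],"offset": [0,0,0],"hand": 1},
  ],
)

```text
time_s: 11.7
eef_pos: [431.4, 361.6, 234.9]
ee_rot: [-0.0, 0.687, 0.727, -0.001]
force: [-0.2, 0.4, 0.5]
grip_width: 0.994
grip_force: 0.0
```

```bash
cat > lid.py <<'E'
from h import *
import sys
n=sys.argv[1]; x0=list(map(float,sys.argv[2:4])); cams=sys.argv[4] if len(sys.argv)>4 else 'wt'
for nm in [dict(w='wrist',t='top')[c] for c in cams]:
    im=ctrl.capture(nm); ci=ctrl.camera_info(nm)
    p=proj(LID+[x0[0],x0[1],0],ci); a=p.min(0)-8; b=p.max(0)+8
    try:
        print(nm,n,*fit(seg(im,*COL[n],(max(0,int(a[0])),max(0,int(a[1])),int(b[0]),int(b[1]))),LID,x0,ci),'px',(p.mean(0)*800/560).round())
    except Exception as e: print(nm,e)
    if nm=='wrist' and len(sys.argv)>5: save(im,sys.argv[5])
E
python3 lid.py yellow 434.6 380.3 wt wy; python3 -c "
from h import *
plan([434.6,380.3,150])
ci=ctrl.camera_info('top'); im=ctrl.capture('top')
h=seg(im,(105,120,30),(125,255,255),(290,245,325,285));print('bottle body',fit(h,cyl(27,60,78),[413,-8],ci))"
```

```text
wrist yellow [442.28188197 378.80499798] 1.0639346927426576 px [398. 227.]
top yellow [434.80834875 379.85433125] 1.1087932848313806 px [260. 362.]
at [431.8 360.4 235.5] total [0.165 0.032 0.712] rows 2 each [0.082 0.016 0.356] turn [-0.     0.     0.003] q6 [0.49 0.43]
bottle body (array([421.74115942, -18.1347469 ]), 0.22850211453870845)
```

View pics/wy.png

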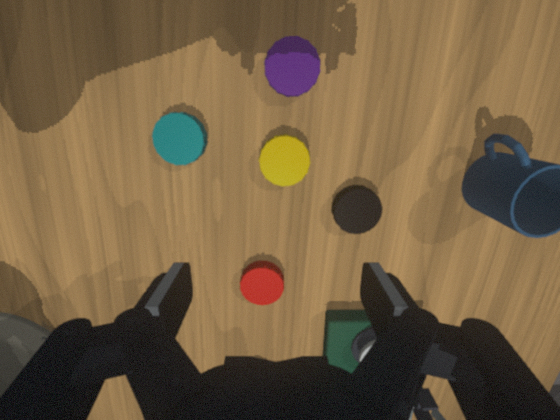

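Wrist picture (560x420): yellow (285,160), black (357,209), red (262,284), purple (292,66) and turquoise (180,138). Top and wrist disagree by 7 mm in x. I'll measure again lower down.

arm_command(
  increments=[
    {"dr": [0,0,0],"offset": [0.151,0.076,0],"hand": 1},
    {"dr": [0,0,0],"offset": [0,0,0.32],"hand": 1},
    {"dr": [0,0,0],"offset": [0,0,0.32],"hand": 1},
    {"dr": [0,0,0],"offset": [0,0,0.32],"hand": 1},
    {"dr": [0,0,0],"offset": [0,0,0],"hand": 1},
    {"dr": [0,0,0],"offset": [0,0,0],"hand": 1},
    {"dr": [0,0,0],"offset": [0,0,0],"hand": 1},
  ],
)

```text
time_s: 12.55
eef_pos: [441.1, 380.0, 122.9]
ee_rot: [0.001, 0.688, 0.726, 0.002]
force: [-0.8, -0.2, -0.6]
grip_width: 1.0
grip_force: 0.0
```

```bash
python3 lid.py yellow 438 380 wt; python3 -c "
from h import *
plan([439,379,40])"
```

```text
wrist yellow [441.37923616 380.14133387] 1.036740232164178 px [388. 287.]
top yellow [436.88332734 373.59499397] 0.8554022841945059 px [261. 360.]
at [440.7 380.1 122.4] total [-0.01  -0.017  0.687] rows 2 each [-0.005 -0.009  0.343] turn [ 0.004 -0.002  0.003] q6 [0.51 0.46]
```

arm_command(
  increments=[
    {"dr": [0,0,0],"offset": [0,0.005,0.3],"hand": 1},
    {"dr": [0,0,0],"offset": [0,0,0.3],"hand": 1},
    {"dr": [0,0,0],"offset": [0,0,0.2],"hand": 1},
    {"dr": [0,0,0],"offset": [0,0,0.1],"hand": 1},
    {"dr": [0,0,0],"offset": [0,0,0.05],"hand": 1},
    {"dr": [0,0,0],"offset": [0,0,0],"hand": 1},
    {"dr": [0,0,0],"offset": [0,0,0],"hand": 1},
  ],
)

```text
time_s: 13.35
eef_pos: [441.2, 380.3, 7.7]
ee_rot: [0.0, 0.687, 0.726, 0.001]
force: [-0.5, 0.4, -0.4]
grip_width: 0.997
grip_force: 0.0
```

```bash
python3 -c "
from h import *
plan([441,380,5])"
```

```text
at [441.2 380.3   7.7] total [-0.002 -0.002  0.022] rows 1 each [-0.002 -0.002  0.022] turn [ 0.003 -0.001  0.004] q6 [0.51 0.46]
```

arm_command(
  increments=[
    {"dr": [0,0,0],"offset": [0,0,0.022],"hand": 0.6},
    {"dr": [0,0,0],"offset": [0,0,0],"hand": 0.5},
    {"dr": [0,0,0],"offset": [0,0,0],"hand": 0.4},
    {"dr": [0,0,0],"offset": [0,0,0],"hand": -1},
    {"dr": [0,0,0],"offset": [0,0,0],"hand": -1},
    {"dr": [0,0,0],"offset": [0,0,0],"hand": -1},
  ],
  grip_force=60,
)

```text
time_s: 13.95
eef_pos: [440.6, 380.0, 4.7]
ee_rot: [0.0, 0.687, 0.726, 0.0]
force: [-2.2, -1.8, 7.0]
grip_width: 0.701
grip_force: 63.2
```

arm_command(
  increments=[
    {"dr": [0,0,0],"offset": [0,0,-0.1],"hand": -1},
    {"dr": [0,0,0],"offset": [0,0,-0.3],"hand": -1},
    {"dr": [0,0,0],"offset": [0,0,-0.4],"hand": -1},
    {"dr": [0,0,0],"offset": [0,0,-0.4],"hand": -1},
    {"dr": [0,0,0],"offset": [0,0,-0.4],"hand": -1},
    {"dr": [0,0,0],"offset": [0,0,0],"hand": -1},
    {"dr": [0,0,0],"offset": [0,0,0],"hand": -1},
  ],
)

```text
time_s: 14.65
eef_pos: [440.5, 379.9, 196.8]
ee_rot: [0.0, 0.687, 0.726, 0.001]
force: [-0.2, -0.3, -0.9]
grip_width: 0.7
grip_force: 64.9
```

```bash
python3 -c "
from h import *
plan([600,5,200]);save(cv2.resize(ctrl.capture('wrist'),(800,600)),'w3')
print(ctrl.sense()['force'])"
```

```text
at [440.5 379.9 196.8] total [-3.192  1.155 -0.028] rows 9 each [-0.355  0.128 -0.003] turn [ 0.002 -0.001  0.004] q6 [0.51 0.46]
[-0.18726776  0.74679157 -1.73231075]
```

View pics/w3.png

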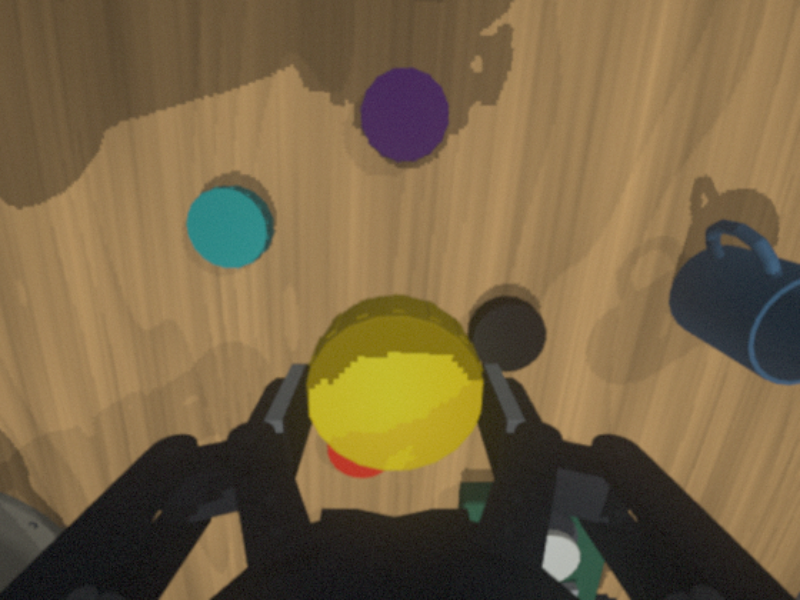

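The yellow lid is held level, spanning (308–484, 295–470). Now to the stamper, stopping 70 mm to −y of the nest so the wrist camera can see it.

arm_command(
  increments=[
    {"dr": [0,0,0],"offset": [-0.347,0.103,0],"hand": -1},
    {"dr": [0,0,0],"offset": [-0.347,0.103,0],"hand": -1},
    {"dr": [0,0,0],"offset": [-0.347,0.103,0],"hand": -1},
    {"dr": [0,0,0],"offset": [-0.347,0.103,0],"hand": -1},
    {"dr": [0,0,0],"offset": [-0.347,0.103,0],"hand": -1},
    {"dr": [0,0,0],"offset": [-0.347,0.103,0],"hand": -1},
    {"dr": [0,0,0],"offset": [-0.347,0.103,0],"hand": -1},
    {"dr": [0,0,0],"offset": [-0.347,0.103,0],"hand": -1},
  ],
)

```text
time_s: 15.5
eef_pos: [557.1, 50.9, 194.0]
ee_rot: [-0.001, 0.687, 0.726, -0.001]
force: [1.3, 0.9, -1.2]
grip_width: 0.699
grip_force: 64.9
```

arm_command(
  increments=[
    {"dr": [0,0,0],"offset": [-0.347,0.103,0],"hand": -1},
    {"dr": [0,0,0],"offset": [-0.347,0.103,0],"hand": -1},
    {"dr": [0,0,0],"offset": [-0.347,0.103,0],"hand": -1},
    {"dr": [0,0,0],"offset": [0,0,0],"hand": -1},
    {"dr": [0,0,0],"offset": [0,0,0],"hand": -1},
    {"dr": [0,0,0],"offset": [0,0,0],"hand": -1},
  ],
)

```text
time_s: 16.1
eef_pos: [600.8, -69.0, 194.7]
ee_rot: [-0.001, 0.687, 0.727, -0.0]
force: [0.1, 0.4, -1.0]
grip_width: 0.695
grip_force: 64.9
```

```bash
cat > nest.py <<'E'
# wrist fit of plate square, pump top; held lid relative to the tool
from h import *
import sys
w=ctrl.capture('wrist'); ci=ctrl.camera_info('wrist'); p,R=pose()
N=[600,5]
def roi(P,m):
    q=proj(P,ci); a=q.min(0)-m; b=q.max(0)+m; return [max(0,int(a[0])),max(0,int(a[1])),int(b[0]),int(b[1])]
P=box(94,94,39,39.01)
try: print('plate',*fit(seg(w,(0,0,120),(180,60,255),roi(P+N[:2]+[0],6)),P,N+[.05],ci))
except Exception as e: print(e)
P=cyl(32,56,56.01)
try: print('pump',*fit(seg(w,(0,0,140),(180,60,255),roi(P+[N[0]-6,N[1]+110,0],8)),P,[N[0]-6,N[1]+110],ci))
except Exception as e: print(e)
if len(sys.argv)>2:
    P=cyl(31,p[2]-4.7,p[2]+17.3)
    f,a=fit(seg(w,*COL[sys.argv[2]],roi(P+[p[0],p[1],0],8)),P,list(p[:2]),ci)
    print('held lid - tcp',f-p[:2],a)
if len(sys.argv)>3:
    P=cyl(31,0,22)+[0,0,30]
    print('lid in nest',*fit(seg(w,*COL[sys.argv[3]],roi(P+N[:2]+[0],8)),P,N,ci))
save(cv2.resize(w,(800,600)),sys.argv[1]); print('tcp',p)
E
sed -i 's/P+N\[:2\]+\[0\]/P+[*N,0]/' nest.py; python3 nest.py n1 yellow
```

```text
plate [ 6.01436063e+02  4.45175917e+00 -3.64768922e-03] 1.0344010217725454
pump [597.73857925  91.9354004 ] 0.15770933229585052
held lid - tcp [0.98139478 0.48004145] 1.0105864805215363
tcp [600.93627204 -68.7978412  195.0946089 ]
```

View pics/n1.png

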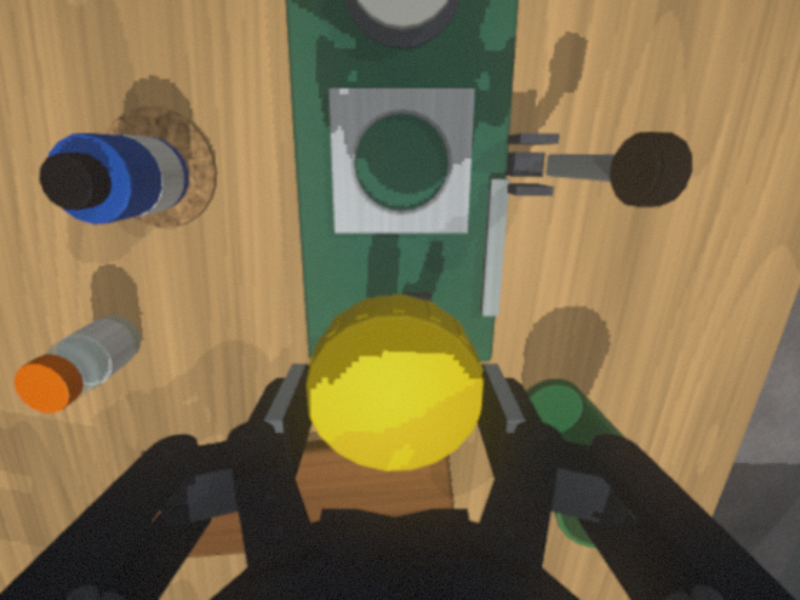

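Plate at (330–475, 88–234), nest hole about (402,161), and the bottle standing on the coaster at left. I'll go lower for a closer fit of the hole itself.

arm_command(
  increments=[
    {"dr": [0,0,0],"offset": [0.173,0,0],"hand": -1},
    {"dr": [0,0,0],"offset": [0,0,0.23],"hand": -1},
    {"dr": [0,0,0],"offset": [0,0,0.23],"hand": -1},
    {"dr": [0,0,0],"offset": [0,0,0.23],"hand": -1},
    {"dr": [0,0,0],"offset": [0,0,0],"hand": -1},
    {"dr": [0,0,0],"offset": [0,0,0],"hand": -1},
    {"dr": [0,0,0],"offset": [0,0,0],"hand": -1},
  ],
)

```text
time_s: 16.85
eef_pos: [601.0, -49.1, 114.7]
ee_rot: [0.001, 0.687, 0.726, 0.001]
force: [-0.0, 0.1, -1.1]
grip_width: 0.698
grip_force: 65.0
```

```bash
python3 nest.py n2 yellow; cat > hole.py <<'E'
from h import *
w=ctrl.capture('wrist'); ci=ctrl.camera_info('wrist'); p,R=pose()
q=proj(cyl(32.5,39,39.01)+[600,4,0],ci); a=q.min(0)-9; b=q.max(0)+9
a=np.maximum(a.astype(int),0); b=b.astype(int)
hsv=cv2.cvtColor(w,cv2.COLOR_RGB2HSV)[a[1]:b[1],a[0]:b[0]]
m=((hsv[...,1]>70)|(hsv[...,2]<95)).astype(np.uint8)
c=max(cv2.findContours(m,cv2.RETR_EXTERNAL,cv2.CHAIN_APPROX_NONE)[0],key=cv2.contourArea)
print('box',a,b,'cnt',cv2.boundingRect(c)); c=c.reshape(-1,2)+a
print('hole',*fit(c,cyl(32.5,39,39.01),[600,4],ci),'tcp',p)
v=w.copy(); cv2.polylines(v,[c.astype(np.int32)],True,(255,0,0),1); save(cv2.resize(v,(800,600)),'hole')
E
python3 hole.py
```

```text
plate [ 6.01796145e+02  4.86109860e+00 -2.31117372e-02] 1.030213517435144
pump [597.57513436  88.29517061] 0.08115982502216927
held lid - tcp [0.937483   0.25648985] 1.012281521456402
tcp [600.95681307 -49.25558005 114.64326615]
box [224  91] [331 198] cnt (12, 5, 89, 90)
hole [601.66907711   7.16085066] 0.9674623251517276 tcp [600.85737198 -49.32839946 114.41025265]
```

View pics/hole.png

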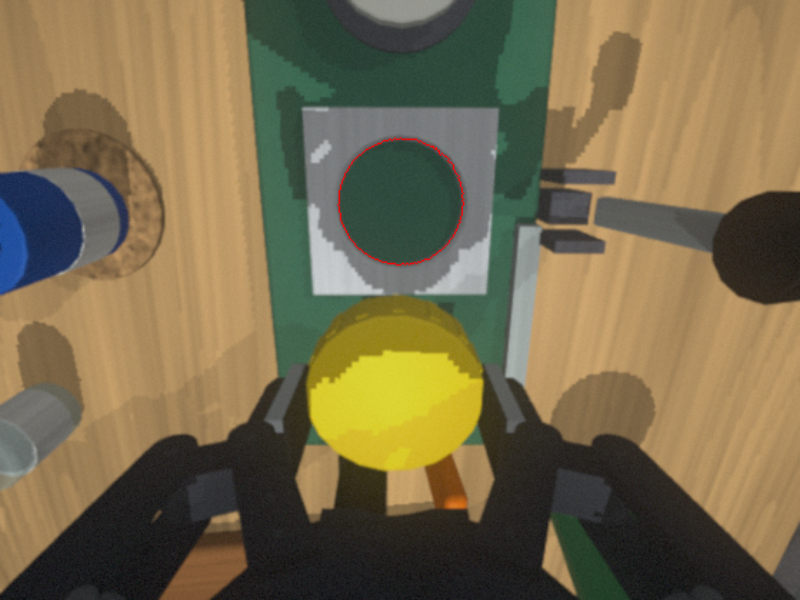

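The red contour follows the hole rim, centred at (401,201). Moving over the nest.

arm_command(
  increments=[
    {"dr": [0,0,0],"offset": [0.229,0.009,0],"hand": -1},
    {"dr": [0,0,0],"offset": [0.229,0.009,0],"hand": -1},
    {"dr": [0,0,0],"offset": [0,0,0.15],"hand": -1},
    {"dr": [0,0,0],"offset": [0,0,0.2],"hand": -1},
    {"dr": [0,0,0],"offset": [0,0,0.15],"hand": -1},
    {"dr": [0,0,0],"offset": [0,0,0],"hand": -1},
    {"dr": [0,0,0],"offset": [0,0,0],"hand": -1},
    {"dr": [0,0,0],"offset": [0,0,0],"hand": -1},
  ],
)

```text
time_s: 17.75
eef_pos: [600.2, 5.5, 54.5]
ee_rot: [0.001, 0.687, 0.726, 0.001]
force: [-0.4, -0.0, -0.9]
grip_width: 0.696
grip_force: 65.0
```

```bash
python3 -c "
from h import *
plan([600.2,5.7,46])"
```

```text
at [600.2   5.5  54.5] total [ 0.002 -0.     0.071] rows 1 each [ 0.002 -0.     0.071] turn [0.003 0.001 0.004] q6 [-0.19 -0.24]
```

arm_command(
  increments=[
    {"dr": [0,0,0],"offset": [0,0,0.07],"hand": -1},
    {"dr": [0,0,0],"offset": [0,0,0.03],"hand": -1},
    {"dr": [0,0,0],"offset": [0,0,0.03],"hand": -1},
    {"dr": [0,0,0],"offset": [0,0,0],"hand": -1},
    {"dr": [0,0,0],"offset": [0,0,0],"hand": -1},
  ],
)

```text
time_s: 18.25
eef_pos: [599.5, 5.6, 37.2]
ee_rot: [0.0, 0.687, 0.726, 0.0]
force: [2.4, -1.3, -1.9]
grip_width: 0.7
grip_force: 65.0
```

arm_command(
  increments=[
    {"dr": [0,0,0],"offset": [0,0,0.02],"hand": -1},
    {"dr": [0,0,0],"offset": [0,0,0.01],"hand": -1},
    {"dr": [0,0,0],"offset": [0,0,0],"hand": -1},
    {"dr": [0,0,0],"offset": [0,0,0],"hand": -1},
  ],
)

```text
time_s: 18.65
eef_pos: [599.6, 5.6, 34.7]
ee_rot: [0.0, 0.687, 0.726, 0.0]
force: [-2.1, -0.1, 8.2]
grip_width: 0.7
grip_force: 65.9
```

arm_command(
  increments=[
    {"dr": [0,0,0],"offset": [0,0,0],"hand": 0.5},
    {"dr": [0,0,0],"offset": [0,0,0],"hand": 0.8},
    {"dr": [0,0,0],"offset": [0,0,0],"hand": 1},
    {"dr": [0,0,0],"offset": [0,0,0],"hand": 1},
    {"dr": [0,0,0],"offset": [0,0,-0.1],"hand": 1},
    {"dr": [0,0,0],"offset": [0,0,-0.3],"hand": 1},
    {"dr": [0,0,0],"offset": [0,0,-0.4],"hand": 1},
    {"dr": [0,0,0],"offset": [0,0,-0.4],"hand": 1},
  ],
)

```text
time_s: 19.45
eef_pos: [599.0, 5.7, 180.1]
ee_rot: [-0.0, 0.687, 0.726, -0.0]
force: [0.8, 0.9, 0.9]
grip_width: 1.003
grip_force: 0.0
```

arm_command(
  increments=[
    {"dr": [0,0,0],"offset": [-0.3,0,-0.1],"hand": 1},
    {"dr": [0,0,0],"offset": [-0.3,0.03,0],"hand": 1},
    {"dr": [0,0,0],"offset": [0,0,0],"hand": 1},
    {"dr": [0,0,0],"offset": [0,0,0],"hand": 1},
    {"dr": [0,0,0],"offset": [0,0,0],"hand": 1},
  ],
)

```text
time_s: 19.95
eef_pos: [606.8, -65.2, 189.9]
ee_rot: [-0.0, 0.687, 0.726, 0.0]
force: [0.6, 0.3, -0.3]
grip_width: 0.998
grip_force: 0.0
```

```bash
cat > g.py <<'E'
from h import *
import sys
w=ctrl.capture('wrist'); ci=ctrl.camera_info('wrist'); p,R=pose(); s=ctrl.sense()
n=sys.argv[1]; P=cyl(31,30,52)
q=proj(P+[601,6,0],ci); a=np.maximum(q.min(0)-8,0).astype(int); b=(q.max(0)+8).astype(int)
try: print('lid in nest',*fit(seg(w,*COL[n],[*a,*b]),P,[601,6],ci))
except Exception as e: print(e)
print(p,s['grip_width'],s['force']); save(cv2.resize(w,(800,600)),sys.argv[2])
plan([613.5,-108.4,160])
E
python3 g.py yellow g1
```

```text
lid in nest [601.19309026   5.98918532] 1.0250569546014818
[606.7839742  -65.03595281 189.82467353] 1.0027648788535666 [0.11175474 0.20132898 0.24848578]
at [606.8 -65.  189.8] total [-0.364  0.036  0.248] rows 2 each [-0.182  0.018  0.124] turn [-0.    -0.     0.005] q6 [-0.3  -0.35]
```

View pics/g1.png

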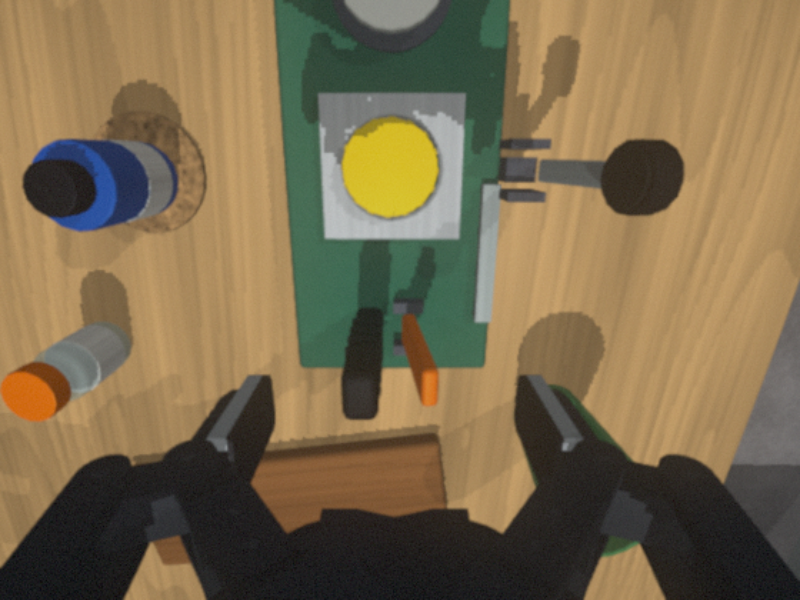

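The yellow lid lies home in the nest (391,167). The grip top is at (361,399) and the trigger at (428,390). Next, pinch the trigger.

arm_command(
  increments=[
    {"dr": [0,0,0],"offset": [-0.184,0.029,0],"hand": 1},
    {"dr": [0,0,0],"offset": [-0.183,0.029,0],"hand": 1},
    {"dr": [0,0,0],"offset": [0,0,0],"hand": 1},
    {"dr": [0,0,0],"offset": [0,0,0.2],"hand": 1},
    {"dr": [0,0,0],"offset": [0,0,0],"hand": 1},
    {"dr": [0,0,0],"offset": [0,0,0],"hand": 1},
  ],
)

```text
time_s: 20.6
eef_pos: [616.2, -108.6, 165.9]
ee_rot: [-0.0, 0.687, 0.727, -0.0]
force: [0.2, 0.8, 0.0]
grip_width: 1.005
grip_force: 0.0
```

```bash
python3 v.py p1; python3 -c "
from h import *
plan([616,-108.6,88])
P=np.array([[605.8,-108.8,137],[613.3,-108.8,107]]);print(proj(P,ctrl.camera_info('wrist'))*400/560)"
```

```text
at [ 616.6 -109.1  166.8] total [ 0.005 -0.006  0.657] rows 2 each [ 0.002 -0.003  0.328] turn [0.002 0.001 0.005] q6 [-0.36 -0.42]
[[184.39597146 170.54773964]
 [193.28774367 158.64473129]]
```

View pics/p1.png

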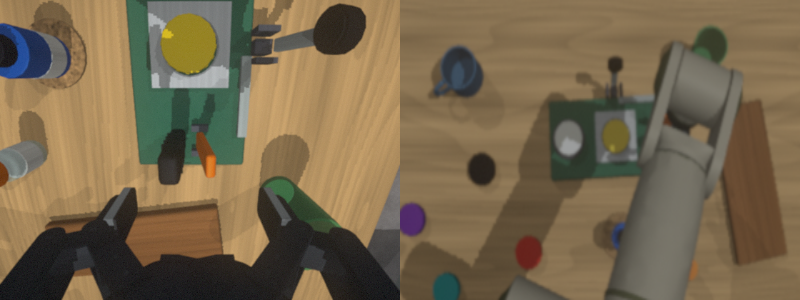

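In the left half the grip top is at (170,173), about 11 mm to −x of where I assumed. That means the grip centre is at stamper x ≈ −8, so the pinch centre is x ≈ 605. Shifting, then descending.

arm_command(
  increments=[
    {"dr": [0,0,0],"offset": [0,-0.07,0],"hand": 1},
    {"dr": [0,0,0],"offset": [0,0,0],"hand": 1},
    {"dr": [0,0,0],"offset": [0,0,0.15],"hand": 1},
    {"dr": [0,0,0],"offset": [0,0,0.15],"hand": 1},
    {"dr": [0,0,0],"offset": [0,0,0],"hand": 1},
    {"dr": [0,0,0],"offset": [0,0,0],"hand": 1},
  ],
)

```text
time_s: 21.3
eef_pos: [608.0, -110.2, 130.4]
ee_rot: [0.0, 0.687, 0.726, 0.0]
force: [-0.0, -0.3, 0.6]
grip_width: 1.001
grip_force: 0.0
```

```bash
python3 -c "
from h import *
plan([608,-108.6,88]);print(ctrl.sense()['force'])
w=ctrl.capture('wrist'); save(w,'p2')"
```

```text
at [ 608.  -110.2  130.4] total [0.013 0.    0.353] rows 1 each [0.013 0.    0.353] turn [0.001 0.    0.004] q6 [-0.37 -0.42]
[-0.02662528 -0.33272055  0.55102567]
```

View pics/p2.png

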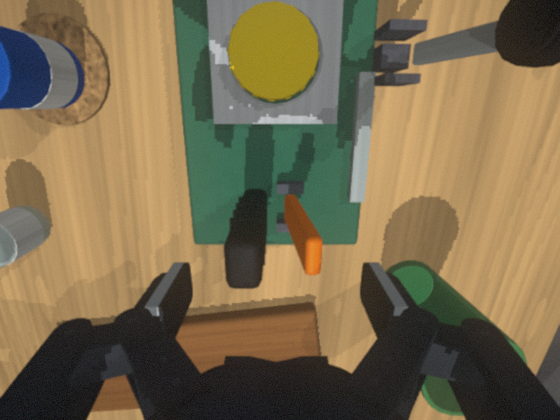

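The fingers straddle both: grip at columns 226–268, trigger up to 322, finger insides at 190 and 365. This was my last picture, so from here I work on numbers. Descend and squeeze.

arm_command(
  increments=[
    {"dr": [0,0,0],"offset": [0.01,0,0.18],"hand": 1},
    {"dr": [0,0,0],"offset": [0,0,0.17],"hand": 1},
    {"dr": [0,0,0],"offset": [0,0,0],"hand": 1},
    {"dr": [0,0,0],"offset": [0,0,0],"hand": 1},
    {"dr": [0,0,0],"offset": [0,-0.022,0],"hand": 0.6},
    {"dr": [0,0,0],"offset": [0,0,0],"hand": 0.3},
    {"dr": [0,0,0],"offset": [0,0,0],"hand": 0.1},
  ],
  grip_force=40,
)

```text
time_s: 22.05
eef_pos: [603.8, -109.3, 89.4]
ee_rot: [-0.001, 0.687, 0.726, -0.002]
force: [-7.2, -1.2, 4.7]
grip_width: 0.552
grip_force: 2.4
```

arm_command(
  increments=[
    {"dr": [0,0,0],"offset": [0,0,0],"hand": -0.1},
    {"dr": [0,0,0],"offset": [0,0,0],"hand": -0.2},
    {"dr": [0,0,0],"offset": [0,0,0],"hand": -1},
    {"dr": [0,0,0],"offset": [0,0,0],"hand": -1},
    {"dr": [0,0,0],"offset": [0,0,0],"hand": -1},
    {"dr": [0,0,0],"offset": [0,0,0],"hand": -1},
    {"dr": [0,0,0],"offset": [0,0,0],"hand": -1},
    {"dr": [0,0,0],"offset": [0,0,0],"hand": -1},
  ],
  grip_force=40,
)

```text
time_s: 22.85
eef_pos: [598.8, -109.5, 90.4]
ee_rot: [-0.006, 0.687, 0.726, -0.006]
force: [-51.9, -1.8, 38.6]
grip_width: 0.439
grip_force: 35.7
```

```bash
cat > arm.py <<'E'
from h import *
# yellow/red/dark seen at the nest from the top: is the lid covered by the swung arm?
t=ctrl.capture('top'); ci=ctrl.camera_info('top'); s=ctrl.sense()
q=proj([[599,4,52]],ci)[0]; u,v=q.astype(int)
print(q,'hsv',cv2.cvtColor(t[v-3:v+4,u-3:u+4],cv2.COLOR_RGB2HSV)[::3,::3].tolist())
print(s['eef_pos'],s['force'],s['grip_width'],s['grip_force'])
E
python3 arm.py
```

```text
[302.6910204  200.29772399] hsv [[[18, 83, 40], [19, 72, 39], [18, 83, 40]], [[18, 67, 38], [19, 72, 39], [18, 78, 39]], [[21, 113, 52], [19, 72, 39], [23, 115, 51]]]
[ 598.80238638 -109.54958784   90.35678503] [-51.72735401  -0.32015288  39.54280078] 0.43698155340225586 35.676564526875154
```

The stamp head has swung over the lid, which shows dark at the nest, but the pinch is off-centre (−52 N in x). I'll shift the tool to −x to relieve it and close fully.

arm_command(
  increments=[
    {"dr": [0,0,0],"offset": [0,-0.03,0],"hand": -1},
    {"dr": [0,0,0],"offset": [0,-0.03,-0.01],"hand": -1},
    {"dr": [0,0,0],"offset": [0,0,0],"hand": -1},
    {"dr": [0,0,0],"offset": [0,0,0],"hand": -1},
    {"dr": [0,0,0],"offset": [0,0,0],"hand": -1},
  ],
  grip_force=40,
)

```text
time_s: 23.4
eef_pos: [598.0, -109.7, 91.2]
ee_rot: [0.001, 0.687, 0.726, -0.0]
force: [-11.4, 0.7, 14.0]
grip_width: 0.412
grip_force: 49.2
```

```bash
python3 arm.py
```

```text
[302.6910204  200.29772399] hsv [[[22, 90, 51], [20, 56, 41], [21, 103, 52]], [[18, 64, 40], [16, 70, 40], [19, 72, 39]], [[19, 70, 40], [18, 65, 39], [21, 79, 45]]]
[ 597.96084453 -109.66704427   91.15903415] [-11.12791301   1.03037148  15.07327123] 0.40961783513511024 49.25467059016228
```

arm_command(
  increments=[
    {"dr": [0,0,0],"offset": [0,-0.01,0],"hand": -1},
    {"dr": [0,0,0],"offset": [0,0,0],"hand": -1},
    {"dr": [0,0,0],"offset": [0,0,0],"hand": -1},
    {"dr": [0,0,0],"offset": [0,0,0],"hand": -1},
    {"dr": [0,0,0],"offset": [0,0,0],"hand": -1},
    {"dr": [0,0,0],"offset": [0,0,0],"hand": -1},
  ],
  grip_force=65,
)

```text
time_s: 24.05
eef_pos: [597.8, -109.7, 91.3]
ee_rot: [0.002, 0.688, 0.726, 0.001]
force: [-5.8, 2.1, 11.5]
grip_width: 0.399
grip_force: 65.4
```

Fully squeezed: 35 mm, and it no longer closes with more force. Releasing and rising.

arm_command(
  increments=[
    {"dr": [0,0,0],"offset": [0,0,0],"hand": 0.2},
    {"dr": [0,0,0],"offset": [0,0,0],"hand": 0.6},
    {"dr": [0,0,0],"offset": [0,0.03,0],"hand": 1},
    {"dr": [0,0,0],"offset": [0,0,0],"hand": 1},
    {"dr": [0,0,0],"offset": [0,0,-0.1],"hand": 1},
    {"dr": [0,0,0],"offset": [0,0,-0.3],"hand": 1},
    {"dr": [0,0,0],"offset": [0,0,-0.4],"hand": 1},
    {"dr": [0,0,0],"offset": [0,0,0],"hand": 1},
  ],
)

```text
time_s: 24.85
eef_pos: [602.7, -110.1, 192.5]
ee_rot: [0.006, 0.687, 0.726, 0.002]
force: [0.3, 0.4, 0.4]
grip_width: 1.001
grip_force: 0.0
```

```bash
python3 arm.py; python3 g.py yellow _g2; python3 -c "
from h import *
plan([599.6,5.6,190])"
```

```text
[302.6910204  200.29772399] hsv [[[24, 157, 112], [24, 159, 112], [25, 158, 116]], [[24, 159, 112], [24, 159, 112], [25, 156, 116]], [[25, 159, 112], [25, 155, 112], [24, 157, 112]]]
[ 601.55044569 -109.70490454  189.00300341] [-0.11906065  0.33534434 -0.9874098 ] 1.0018530624146273 0.0
lid in nest [599.59117265   5.53723118] 1.0054599345475708
[ 600.61426395 -109.38939186  186.44307559] 0.9984344913014397 [ 0.49941664 -0.53637223 -0.30358615]
at [ 600.6 -109.4  186.4] total [0.003 0.107 0.221] rows 1 each [0.003 0.107 0.221] turn [0.003 0.001 0.004] q6 [-0.37 -0.43]
at [ 600.6 -109.4  186.4] total [ 0.957  0.044 -0.031] rows 3 each [ 0.319  0.015 -0.01 ] turn [0.003 0.001 0.004] q6 [-0.37 -0.43]
```

arm_command(
  increments=[
    {"dr": [0,0,0],"offset": [0.319,0.014,0],"hand": 1},
    {"dr": [0,0,0],"offset": [0.319,0.014,0],"hand": 1},
    {"dr": [0,0,0],"offset": [0.319,0.014,0],"hand": 1},
    {"dr": [0,0,0],"offset": [0,0,0],"hand": 1},
    {"dr": [0,0,0],"offset": [0,0,0.35],"hand": 1},
    {"dr": [0,0,0],"offset": [0,0,0.35],"hand": 1},
    {"dr": [0,0,0],"offset": [0,0,0.3],"hand": 1},
    {"dr": [0,0,0],"offset": [0,0,0],"hand": 1},
  ],
)

```text
time_s: 25.75
eef_pos: [595.9, 5.6, 59.6]
ee_rot: [-0.005, 0.688, 0.726, -0.003]
force: [-0.4, -0.8, 0.7]
grip_width: 1.001
grip_force: 0.0
```

arm_command(
  increments=[
    {"dr": [0,0,0],"offset": [0,0,0.12],"hand": 1},
    {"dr": [0,0,0],"offset": [0,0,0.05],"hand": 1},
    {"dr": [0,0,0],"offset": [0,0,0],"hand": 1},
    {"dr": [0,0,0],"offset": [0,0,0],"hand": 1},
  ],
)

```text
time_s: 26.15
eef_pos: [599.7, 5.5, 45.5]
ee_rot: [0.001, 0.687, 0.726, 0.0]
force: [-0.1, 0.2, 0.1]
grip_width: 0.998
grip_force: 0.0
```

```bash
python3 -c "
from h import *
plan([599.5,5.6,35.5])"
```

```text
at [599.7   5.5  45.5] total [ 0.001 -0.001  0.083] rows 1 each [ 0.001 -0.001  0.083] turn [0.002 0.001 0.004] q6 [-0.19 -0.24]
```

arm_command(
  increments=[
    {"dr": [0,0,0],"offset": [0,0,0.083],"hand": 1},
    {"dr": [0,0,0],"offset": [0,0,0],"hand": 1},
    {"dr": [0,0,0],"offset": [0,0,0],"hand": 0.6},
    {"dr": [0,0,0],"offset": [0,0,0],"hand": 0.45},
    {"dr": [0,0,0],"offset": [0,0,0],"hand": -1},
    {"dr": [0,0,0],"offset": [0,0,0],"hand": -1},
    {"dr": [0,0,0],"offset": [0,0,0],"hand": -1},
  ],
  grip_force=60,
)

```text
time_s: 26.85
eef_pos: [599.7, 5.6, 35.5]
ee_rot: [0.001, 0.687, 0.726, 0.0]
force: [-0.0, -0.2, 6.0]
grip_width: 0.694
grip_force: 64.7
```

arm_command(
  increments=[
    {"dr": [0,0,0],"offset": [0,0,-0.05],"hand": -1},
    {"dr": [0,0,0],"offset": [0,0,-0.1],"hand": -1},
    {"dr": [0,0,0],"offset": [0,0,-0.35],"hand": -1},
    {"dr": [0,0,0],"offset": [0,0,-0.4],"hand": -1},
    {"dr": [0,0,0],"offset": [0,0,-0.4],"hand": -1},
    {"dr": [0,0,0],"offset": [0,0,-0.1],"hand": -1},
    {"dr": [0,0,0],"offset": [0,0,0],"hand": -1},
  ],
)

```text
time_s: 27.55
eef_pos: [599.5, 5.7, 205.0]
ee_rot: [0.002, 0.687, 0.726, 0.001]
force: [0.2, 0.2, -0.9]
grip_width: 0.693
grip_force: 66.2
```

```bash
python3 nest.py _n3 yellow; python3 -c "
from h import *
plan([609,-297,200])"
```

```text
plate [ 5.99919991e+02  8.68114555e+00 -1.12828484e-02] 0.9485838420300098
pump [595.02669071 115.0502291 ] 0.9259570888535922
held lid - tcp [0.941124   0.59771147] 0.995045701652571
tcp [598.78128619   5.75895234 202.53409983]
at [598.8   5.8 202.5] total [-2.524 -0.053  0.021] rows 7 each [-0.361 -0.008  0.003] turn [-0.    -0.     0.004] q6 [-0.19 -0.24]
```

arm_command(
  increments=[
    {"dr": [0,0,0],"offset": [-0.361,-0.008,0],"hand": -1},
    {"dr": [0,0,0],"offset": [-0.361,-0.008,0],"hand": -1},
    {"dr": [0,0,0],"offset": [-0.361,-0.008,0],"hand": -1},
    {"dr": [0,0,0],"offset": [-0.361,-0.008,0],"hand": -1},
    {"dr": [0,0,0],"offset": [-0.361,-0.008,0],"hand": -1},
    {"dr": [0,0,0],"offset": [-0.361,-0.008,0],"hand": -1},
    {"dr": [0,0,0],"offset": [-0.361,-0.008,0],"hand": -1},
    {"dr": [0,0,0],"offset": [0,0,0],"hand": -1},
  ],
)

```text
time_s: 28.4
eef_pos: [607.2, -302.2, 198.7]
ee_rot: [-0.002, 0.689, 0.724, -0.001]
force: [0.0, 0.8, -0.2]
grip_width: 0.699
grip_force: 66.2
```

arm_command(
  increments=[
    {"dr": [0,0,0],"offset": [0,0,0.35],"hand": -1},
    {"dr": [0,0,0],"offset": [0,0,0.35],"hand": -1},
    {"dr": [0,0,0],"offset": [0,0,0.35],"hand": -1},
    {"dr": [0,0,0],"offset": [0,0,0.15],"hand": -1},
    {"dr": [0,0,0],"offset": [0,0,0],"hand": -1},
    {"dr": [0,0,0],"offset": [0,0,0],"hand": -1},
    {"dr": [0,0,0],"offset": [0,0,0],"hand": -1},
  ],
)

```text
time_s: 29.1
eef_pos: [609.6, -297.7, 59.9]
ee_rot: [0.001, 0.687, 0.726, 0.0]
force: [0.1, -0.4, -0.8]
grip_width: 0.696
grip_force: 66.2
```

```bash
python3 -c "
from h import *
plan([609,-297,24]);print(ctrl.sense()['grip_width'])"
```

```text
at [ 609.6 -297.7   59.9] total [ 0.006 -0.005  0.299] rows 1 each [ 0.006 -0.005  0.299] turn [0.002 0.002 0.004] q6 [-0.63 -0.68]
0.6961018517752304
```

arm_command(
  increments=[
    {"dr": [0,0,0],"offset": [0,0,0.15],"hand": -1},
    {"dr": [0,0,0],"offset": [0,0,0.1],"hand": -1},
    {"dr": [0,0,0],"offset": [0,0,0.05],"hand": -1},
    {"dr": [0,0,0],"offset": [0,0,0],"hand": -1},
    {"dr": [0,0,0],"offset": [0,0,0],"hand": -1},
  ],
)

```text
time_s: 29.6
eef_pos: [609.2, -297.6, 23.6]
ee_rot: [0.0, 0.687, 0.726, 0.0]
force: [-3.4, 3.0, 5.8]
grip_width: 0.7
grip_force: 66.8
```

Contact with the board. Release, rise, and go back for the red lid.

arm_command(
  increments=[
    {"dr": [0,0,0],"offset": [0,0,0],"hand": 0.5},
    {"dr": [0,0,0],"offset": [0,0,0],"hand": 0.8},
    {"dr": [0,0,0],"offset": [0,0,0],"hand": 0.8},
    {"dr": [0,0,0],"offset": [0,0,-0.1],"hand": 0.8},
    {"dr": [0,0,0],"offset": [0,0,-0.3],"hand": 1},
    {"dr": [0,0,0],"offset": [0,0,-0.4],"hand": 1},
    {"dr": [0,0,0],"offset": [0,0,-0.4],"hand": 1},
    {"dr": [0,0,0],"offset": [0,0,-0.4],"hand": 1},
  ],
)

```text
time_s: 30.4
eef_pos: [608.8, -297.3, 217.7]
ee_rot: [0.001, 0.687, 0.726, 0.0]
force: [-0.0, -0.8, 0.5]
grip_width: 1.001
grip_force: 0.0
```

```bash
cat > bd.py <<'E'
from h import *
import sys
for nm in ('wrist','top'):
    im=ctrl.capture(nm); ci=ctrl.camera_info(nm)
    for a in sys.argv[1:]:
        n,x,y=a.split(','); P=cyl(31,18,40); x0=[float(x),float(y)]
        q=proj(P+[*x0,0],ci); A=np.maximum(q.min(0)-10,0).astype(int); b=(q.max(0)+10).astype(int)
        try: print(nm,n,*fit(seg(im,*COL[n],[*A,*b]),P,x0,ci))
        except Exception as e: print(nm,n,e)
    h=seg(im,(3,60,20),(14,255,170),(0,0,560,420)) if nm=='wrist' else seg(im,(3,60,20),(14,255,140),(370,175,433,283))
    print(nm,'board',fit(h,box(300,120,0,18),[517,-314,.18],ci))
E
python3 bd.py yellow,609,-297; python3 lid.py red 420 203 t; python3 -c "
from h import *
plan([420,203,200])"
```

```text
wrist yellow [ 615.07974948 -303.23023446] 1.110217323208639
wrist board (array([ 4.55181716e+02, -3.23558857e+02,  2.33927352e-01]), 0.5269848465634188)
top yellow [ 605.72218188 -292.78460291] 0.8106484321168463
top board (array([ 5.92048461e+02, -2.76394366e+02, -7.67552201e-02]), 0.2580897714788227)
top red [383.45998842 206.59851384] 0.725485722388374 px [341. 369.]
at [ 610.  -298.   219.2] total [ 4.257 -1.352  0.131] rows 12 each [ 0.355 -0.113  0.011] turn [0.008 0.006 0.004] q6 [-0.63 -0.68]
```

arm_command(
  increments=[
    {"dr": [0,0,0],"offset": [0.355,-0.113,0],"hand": 1},
    {"dr": [0,0,0],"offset": [0.355,-0.113,0],"hand": 1},
    {"dr": [0,0,0],"offset": [0.355,-0.113,0],"hand": 1},
    {"dr": [0,0,0],"offset": [0.355,-0.113,0],"hand": 1},
    {"dr": [0,0,0],"offset": [0.355,-0.113,0],"hand": 1},
    {"dr": [0,0,0],"offset": [0.355,-0.113,0],"hand": 1},
    {"dr": [0,0,0],"offset": [0.355,-0.113,0],"hand": 1},
    {"dr": [0,0,0],"offset": [0.355,-0.113,0],"hand": 1},
  ],
)

```text
time_s: 31.35
eef_pos: [480.6, 38.4, 213.8]
ee_rot: [-0.001, 0.688, 0.726, -0.0]
force: [0.4, 1.4, 1.0]
grip_width: 1.0
grip_force: 0.0
```

arm_command(
  increments=[
    {"dr": [0,0,0],"offset": [0.355,-0.113,0],"hand": 1},
    {"dr": [0,0,0],"offset": [0.355,-0.113,0],"hand": 1},
    {"dr": [0,0,0],"offset": [0.355,-0.113,0],"hand": 1},
    {"dr": [0,0,0],"offset": [0,0,0],"hand": 1},
    {"dr": [0,0,0],"offset": [0,0,0],"hand": 1},
    {"dr": [0,0,0],"offset": [0,0,0],"hand": 1},
  ],
)

```text
time_s: 31.95
eef_pos: [434.6, 161.5, 214.1]
ee_rot: [-0.0, 0.688, 0.726, -0.0]
force: [0.6, -0.1, 0.2]
grip_width: 1.002
grip_force: 0.0
```

```bash
cat > all.py <<'E'
from h import *
# whole-picture colour search for a lid: position + area ratio
import sys
for nm in sys.argv[2]:
    nm=dict(w='wrist',t='top',s='scene')[nm]
    im=ctrl.capture(nm); ci=ctrl.camera_info(nm); p=pose()[0]
    h=seg(im,*COL[sys.argv[1]],(0,0,560,420)); c=h.mean(0)
    print(nm,c,*fit(h,LID,list(back(c,11,ci)[0,:2]),ci),'tcp',p)
E
python3 all.py red ws;  python3 bd.py yellow,609,-297 2>&1 | grep top; python3 lid.py black 538 320 wt; python3 -c "
from h import *
plan([420,203,120])"
```

```text
wrist [233.23316913 137.22906404] [384.53613059 206.82926089] 0.9896691775775898 tcp [434.67755265 161.29132803 214.16109946]
scene [334.33085502 200.78066914] [384.3706178  211.76973202] 0.7940687521438227 tcp [434.74977413 161.24956572 214.2313144 ]
top yellow [ 603.23547505 -299.46237814] 1.0555145642795325
top board (array([ 4.91673483e+02, -3.14028870e+02,  2.92699967e-01]), 0.7611001079365787)
wrist black [533.93202037 323.40711769] 0.7142868980674197 px [545.  52.]
top black [531.65481922 320.09087436] 0.8565916275281729 px [289. 315.]
at [434.6 161.7 214.4] total [ 0.35  -0.103  0.787] rows 3 each [ 0.117 -0.034  0.262] turn [-0.     0.     0.002] q6 [0.1  0.05]
```

The red lid was knocked aside, to (384,207). Following it.

arm_command(
  increments=[
    {"dr": [0,0,0],"offset": [0.2,-0.2,0.1],"hand": 1},
    {"dr": [0,0,0],"offset": [0.2,-0.2,0.1],"hand": 1},
    {"dr": [0,0,0],"offset": [0,0,0.3],"hand": 1},
    {"dr": [0,0,0],"offset": [0,0,0.28],"hand": 1},
    {"dr": [0,0,0],"offset": [0,0,0],"hand": 1},
    {"dr": [0,0,0],"offset": [0,0,0],"hand": 1},
    {"dr": [0,0,0],"offset": [0,0,0],"hand": 1},
    {"dr": [0,0,0],"offset": [0,0,0],"hand": 1},
  ],
)

```text
time_s: 33.05
eef_pos: [384.7, 207.6, 122.3]
ee_rot: [0.001, 0.688, 0.726, 0.001]
force: [0.8, -0.1, 1.2]
grip_width: 1.001
grip_force: 0.0
```

```bash
python3 all.py red w;  python3 -c "
from h import *
plan([383.3,206.8,5])"
```

```text
wrist [274.59493016 203.00258665] [384.12384657 206.96484501] 0.9733760613016215 tcp [384.52281213 207.57097399 122.01282662]
at [384.5 207.6 122. ] total [-0.006 -0.013  0.975] rows 3 each [-0.002 -0.004  0.325] turn [ 0.003 -0.001  0.003] q6 [0.23 0.17]
```

arm_command(
  increments=[
    {"dr": [0,0,0],"offset": [-0.004,-0.017,0.3],"hand": 1},
    {"dr": [0,0,0],"offset": [0,0,0.3],"hand": 1},
    {"dr": [0,0,0],"offset": [0,0,0.2],"hand": 1},
    {"dr": [0,0,0],"offset": [0,0,0.12],"hand": 1},
    {"dr": [0,0,0],"offset": [0,0,0.05],"hand": 1},
    {"dr": [0,0,0],"offset": [0,0,0],"hand": 1},
    {"dr": [0,0,0],"offset": [0,0,0],"hand": 1},
  ],
)

```text
time_s: 33.8
eef_pos: [382.5, 207.1, 5.4]
ee_rot: [0.0, 0.687, 0.726, 0.001]
force: [1.2, -0.9, -1.0]
grip_width: 0.998
grip_force: 0.0
```

arm_command(
  increments=[
    {"dr": [0,0,0],"offset": [0,0,0.003],"hand": 0.6},
    {"dr": [0,0,0],"offset": [0,0,0],"hand": 0.5},
    {"dr": [0,0,0],"offset": [0,0,0],"hand": 0.4},
    {"dr": [0,0,0],"offset": [0,0,0],"hand": -1},
    {"dr": [0,0,0],"offset": [0,0,0],"hand": -1},
    {"dr": [0,0,0],"offset": [0,0,0],"hand": -1},
  ],
  grip_force=60,
)

```text
time_s: 34.4
eef_pos: [382.3, 207.0, 5.3]
ee_rot: [0.0, 0.687, 0.726, 0.001]
force: [-3.4, -2.1, 13.9]
grip_width: 0.701
grip_force: 61.2
```

arm_command(
  increments=[
    {"dr": [0,0,0],"offset": [0,0,-0.1],"hand": -1},
    {"dr": [0,0,0],"offset": [0,0,-0.3],"hand": -1},
    {"dr": [0,0,0],"offset": [0,0,-0.4],"hand": -1},
    {"dr": [0,0,0],"offset": [0,0,-0.4],"hand": -1},
    {"dr": [0,0,0],"offset": [0,0,-0.4],"hand": -1},
    {"dr": [0,0,0],"offset": [0,0,0],"hand": -1},
    {"dr": [0,0,0],"offset": [0,0,0],"hand": -1},
  ],
)

```text
time_s: 35.1
eef_pos: [381.9, 207.0, 196.6]
ee_rot: [0.0, 0.687, 0.726, 0.001]
force: [-1.0, 0.7, -1.4]
grip_width: 0.698
grip_force: 65.0
```

```bash
python3 nest.py _n4 red; python3 -c "
from h import *
plan([599.7,5.6,197])"
```

```text
plate [6.28918683e+02 2.95275374e+01 4.58504795e-02] 0.07493721174653979
pump [594.78655007 115.36412594] 1.0142028025680745
held lid - tcp [1.10738885 0.40639464] 0.959620301694353
tcp [381.38000807 206.79820877 195.50387797]
at [381.4 206.8 195.5] total [-1.774  1.725 -0.014] rows 7 each [-0.253  0.246 -0.002] turn [-0.001  0.     0.004] q6 [0.23 0.17]
```

arm_command(
  increments=[
    {"dr": [0,0,0],"offset": [-0.253,0.246,0],"hand": -1},
    {"dr": [0,0,0],"offset": [-0.253,0.246,0],"hand": -1},
    {"dr": [0,0,0],"offset": [-0.253,0.246,0],"hand": -1},
    {"dr": [0,0,0],"offset": [-0.253,0.246,0],"hand": -1},
    {"dr": [0,0,0],"offset": [-0.253,0.246,0],"hand": -1},
    {"dr": [0,0,0],"offset": [-0.253,0.246,0],"hand": -1},
    {"dr": [0,0,0],"offset": [-0.253,0.246,0],"hand": -1},
    {"dr": [0,0,0],"offset": [0,0,0],"hand": -1},
  ],
)

```text
time_s: 35.95
eef_pos: [601.4, 2.6, 192.9]
ee_rot: [-0.001, 0.689, 0.725, -0.001]
force: [0.4, 0.4, -0.8]
grip_width: 0.701
grip_force: 65.1
```

arm_command(
  increments=[
    {"dr": [0,0,0],"offset": [0,0,0.35],"hand": -1},
    {"dr": [0,0,0],"offset": [0,0,0.35],"hand": -1},
    {"dr": [0,0,0],"offset": [0,0,0.3],"hand": -1},
    {"dr": [0,0,0],"offset": [0,0,0.15],"hand": -1},
    {"dr": [0,0,0],"offset": [0,0,0],"hand": -1},
    {"dr": [0,0,0],"offset": [0,0,0],"hand": -1},
    {"dr": [0,0,0],"offset": [0,0,0],"hand": -1},
  ],
)

```text
time_s: 36.65
eef_pos: [600.3, 6.1, 59.2]
ee_rot: [0.001, 0.687, 0.726, 0.0]
force: [0.1, 0.7, -0.7]
grip_width: 0.696
grip_force: 65.1
```

```bash
python3 -c "
from h import *
plan([599.6,5.6,46]);print(ctrl.sense()['grip_width'])"
```

```text
at [600.3   6.1  59.2] total [-0.004 -0.006  0.11 ] rows 1 each [-0.004 -0.006  0.11 ] turn [0.002 0.    0.004] q6 [-0.18 -0.24]
0.6957434897343894
```

arm_command(
  increments=[
    {"dr": [0,0,0],"offset": [-0.004,-0.006,0.1],"hand": -1},
    {"dr": [0,0,0],"offset": [0,0,0.03],"hand": -1},
    {"dr": [0,0,0],"offset": [0,0,0.03],"hand": -1},
    {"dr": [0,0,0],"offset": [0,0,0.02],"hand": -1},
    {"dr": [0,0,0],"offset": [0,0,0],"hand": -1},
    {"dr": [0,0,0],"offset": [0,0,0],"hand": -1},
  ],
)

```text
time_s: 37.25
eef_pos: [599.4, 5.5, 36.4]
ee_rot: [0.0, 0.687, 0.726, 0.0]
force: [4.6, -0.1, -4.0]
grip_width: 0.698
grip_force: 65.0
```

arm_command(
  increments=[
    {"dr": [0,0,0],"offset": [0,0,0.015],"hand": -1},
    {"dr": [0,0,0],"offset": [0,0,0],"hand": -1},
    {"dr": [0,0,0],"offset": [0,0,0],"hand": -1},
  ],
)

```text
time_s: 37.55
eef_pos: [599.4, 5.4, 35.4]
ee_rot: [0.0, 0.687, 0.726, 0.0]
force: [0.7, -0.6, 5.6]
grip_width: 0.699
grip_force: 65.8
```

arm_command(
  increments=[
    {"dr": [0,0,0],"offset": [0,0,0],"hand": 0.5},
    {"dr": [0,0,0],"offset": [0,0,0],"hand": 0.8},
    {"dr": [0,0,0],"offset": [0,0,0],"hand": 1},
    {"dr": [0,0,0],"offset": [0,0,0],"hand": 1},
    {"dr": [0,0,0],"offset": [0,0,-0.1],"hand": 1},
    {"dr": [0,0,0],"offset": [0,0,-0.4],"hand": 1},
    {"dr": [0,0,0],"offset": [0,0,-0.4],"hand": 1},
    {"dr": [0,0,0],"offset": [0,0,-0.3],"hand": 1},
  ],
)

```text
time_s: 38.35
eef_pos: [599.5, 5.5, 182.8]
ee_rot: [0.001, 0.687, 0.726, 0.001]
force: [0.7, 0.7, -0.1]
grip_width: 0.999
grip_force: 0.0
```

arm_command(
  increments=[
    {"dr": [0,0,0],"offset": [-0.32,-0.03,0],"hand": 1},
    {"dr": [0,0,0],"offset": [-0.32,0,0],"hand": 1},
    {"dr": [0,0,0],"offset": [-0.32,0,0],"hand": 1},
    {"dr": [0,0,0],"offset": [0,0,0],"hand": 1},
    {"dr": [0,0,0],"offset": [0,0,0],"hand": 1},
    {"dr": [0,0,0],"offset": [0,0,0],"hand": 1},
  ],
)

```text
time_s: 38.95
eef_pos: [601.8, -108.8, 179.2]
ee_rot: [0.0, 0.687, 0.727, 0.0]
force: [0.6, -0.0, -0.3]
grip_width: 1.0
grip_force: 0.0
```

```bash
python3 g.py red _g3; python3 arm.py; python3 -c "
from h import *
plan([601,-109.6,91])"
```

```text
lid in nest [600.98906932   5.32973495] 0.968082786781483
[ 601.88918116 -108.53563713  179.11674958] 1.001894395173103 [0.48633847 0.68338944 0.14412502]
at [ 601.9 -108.5  179.1] total [-0.004  0.097  0.159] rows 1 each [-0.004  0.097  0.159] turn [ 0.    -0.     0.005] q6 [-0.37 -0.43]
[302.6910204  200.29772399] hsv [[[3, 173, 102], [3, 173, 102], [3, 172, 101]], [[3, 173, 102], [3, 170, 102], [3, 172, 101]], [[3, 173, 102], [3, 173, 102], [3, 173, 102]]]
[ 601.90187116 -108.51074986  179.0516059 ] [ 0.17420574 -0.73479142  0.70557288] 0.9992986467468329 0.0
at [ 601.9 -108.5  179.1] total [-0.009 -0.008  0.734] rows 2 each [-0.004 -0.004  0.367] turn [ 0.    -0.     0.006] q6 [-0.37 -0.43]
```

arm_command(
  increments=[
    {"dr": [0,0,0],"offset": [-0.009,0,0.25],"hand": 1},
    {"dr": [0,0,0],"offset": [0,0,0.25],"hand": 1},
    {"dr": [0,0,0],"offset": [0,0,0.23],"hand": 1},
    {"dr": [0,0,0],"offset": [0,0,0],"hand": 1},
    {"dr": [0,0,0],"offset": [0,-0.038,0],"hand": 0.8},
    {"dr": [0,0,0],"offset": [0,0,0],"hand": 0.5},
    {"dr": [0,0,0],"offset": [0,0,0],"hand": 0.3},
    {"dr": [0,0,0],"offset": [0,0,0],"hand": 0.1},
  ],
  grip_force=65,
)

```text
time_s: 39.85
eef_pos: [599.1, -111.4, 93.6]
ee_rot: [0.003, 0.687, 0.726, 0.001]
force: [6.2, 0.2, 4.8]
grip_width: 0.551
grip_force: 3.6
```

arm_command(
  increments=[
    {"dr": [0,0,0],"offset": [0,0,0],"hand": -0.1},
    {"dr": [0,0,0],"offset": [0,0,0],"hand": -0.2},
    {"dr": [0,0,0],"offset": [0,0,0],"hand": -1},
    {"dr": [0,0,0],"offset": [0,0,0],"hand": -1},
    {"dr": [0,0,0],"offset": [0,0,0],"hand": -1},
    {"dr": [0,0,0],"offset": [0,0,0],"hand": -1},
  ],
)

```text
time_s: 40.45
eef_pos: [597.8, -111.6, 94.6]
ee_rot: [0.002, 0.687, 0.726, 0.0]
force: [-12.8, 0.2, 17.8]
grip_width: 0.4
grip_force: 64.1
```

Squeezed fully (0.400). Holding, then releasing.

arm_command(
  increments=[
    {"dr": [0,0,0],"offset": [0,-0.01,0],"hand": -1},
    {"dr": [0,0,0],"offset": [0,0,0],"hand": -1},
    {"dr": [0,0,0],"offset": [0,0,0],"hand": -1},
    {"dr": [0,0,0],"offset": [0,0,0],"hand": -1},
    {"dr": [0,0,0],"offset": [0,0,0],"hand": -1},
    {"dr": [0,0,0],"offset": [0,0,0],"hand": -1},
    {"dr": [0,0,0],"offset": [0,0,0],"hand": -1},
  ],
)

```text
time_s: 41.15
eef_pos: [597.7, -111.6, 94.7]
ee_rot: [0.003, 0.688, 0.726, 0.001]
force: [-3.8, 1.2, 15.6]
grip_width: 0.397
grip_force: 66.2
```

arm_command(
  increments=[
    {"dr": [0,0,0],"offset": [0,0,0],"hand": 0.2},
    {"dr": [0,0,0],"offset": [0,0,0],"hand": 0.6},
    {"dr": [0,0,0],"offset": [0,0.03,0],"hand": 1},
    {"dr": [0,0,0],"offset": [0,0,0],"hand": 1},
    {"dr": [0,0,0],"offset": [0,0,-0.1],"hand": 1},
    {"dr": [0,0,0],"offset": [0,0,-0.35],"hand": 1},
    {"dr": [0,0,0],"offset": [0,0,-0.35],"hand": 1},
    {"dr": [0,0,0],"offset": [0,0,0],"hand": 1},
  ],
)

```text
time_s: 41.95
eef_pos: [601.8, -111.6, 194.3]
ee_rot: [0.005, 0.687, 0.726, 0.002]
force: [1.1, -0.5, -0.1]
grip_width: 0.998
grip_force: 0.0
```

arm_command(
  increments=[
    {"dr": [0,0,0],"offset": [0,0,0],"hand": 1},
    {"dr": [0,0,0],"offset": [0,0,0],"hand": 1},
  ],
)

```text
time_s: 42.15
eef_pos: [599.2, -110.7, 186.2]
ee_rot: [-0.001, 0.687, 0.726, -0.0]
force: [0.5, 0.4, 0.2]
grip_width: 0.998
grip_force: 0.0
```

```bash
python3 g.py red _g4; python3 arm.py; python3 -c "
from h import *
plan([599.5,5.5,186])"
```

```text
lid in nest [600.91257491   5.08381565] 0.9673263109639431
[ 599.17268906 -110.66979915  185.95974017] 0.998584396404972 [ 0.57584916 -0.2723803  -0.51802895]
at [ 599.2 -110.7  186. ] total [0.012 0.121 0.216] rows 1 each [0.012 0.121 0.216] turn [-0.003 -0.001  0.004] q6 [-0.37 -0.43]
[302.6910204  200.29772399] hsv [[[3, 173, 102], [3, 173, 102], [3, 174, 101]], [[3, 173, 102], [3, 174, 101], [3, 172, 101]], [[3, 175, 102], [3, 173, 102], [3, 173, 102]]]
[ 599.26447478 -110.72575326  185.96290817] [-0.90932418 -0.10863526  0.51088064] 1.0010005967998277 0.0
at [ 599.3 -110.7  186. ] total [0.967 0.055 0.   ] rows 3 each [0.322 0.018 0.   ] turn [-0.003 -0.001  0.004] q6 [-0.37 -0.43]
```

arm_command(
  increments=[
    {"dr": [0,0,0],"offset": [0.322,0.018,0],"hand": 1},
    {"dr": [0,0,0],"offset": [0.322,0.018,0],"hand": 1},
    {"dr": [0,0,0],"offset": [0.322,0.018,0],"hand": 1},
    {"dr": [0,0,0],"offset": [0,0,0],"hand": 1},
    {"dr": [0,0,0],"offset": [0,0,0.35],"hand": 1},
    {"dr": [0,0,0],"offset": [0,0,0.35],"hand": 1},
    {"dr": [0,0,0],"offset": [0,0,0.3],"hand": 1},
    {"dr": [0,0,0],"offset": [0,0,0],"hand": 1},
  ],
)

```text
time_s: 43.05
eef_pos: [596.9, 5.1, 62.1]
ee_rot: [-0.004, 0.688, 0.726, -0.003]
force: [-1.0, 0.2, 0.6]
grip_width: 0.998
grip_force: 0.0
```

arm_command(
  increments=[
    {"dr": [0,0,0],"offset": [0,0,0.12],"hand": 1},
    {"dr": [0,0,0],"offset": [0,0,0.08],"hand": 1},
    {"dr": [0,0,0],"offset": [0,0,0],"hand": 1},
    {"dr": [0,0,0],"offset": [0,0,0],"hand": 1},
    {"dr": [0,0,0],"offset": [0,0,0],"hand": 1},
  ],
)

```text
time_s: 43.55
eef_pos: [600.4, 5.1, 44.1]
ee_rot: [0.001, 0.687, 0.726, 0.0]
force: [0.6, 0.7, -0.6]
grip_width: 0.998
grip_force: 0.0
```

```bash
python3 -c "
from h import *
plan([599.5,5.6,36])"
```

```text
at [600.4   5.1  44.1] total [ 0.004 -0.007  0.067] rows 1 each [ 0.004 -0.007  0.067] turn [0.002 0.001 0.004] q6 [-0.19 -0.24]
```

arm_command(
  increments=[
    {"dr": [0,0,0],"offset": [0.004,-0.007,0.067],"hand": 1},
    {"dr": [0,0,0],"offset": [0,0,0],"hand": 1},
    {"dr": [0,0,0],"offset": [0,0,0],"hand": 0.6},
    {"dr": [0,0,0],"offset": [0,0,0],"hand": 0.45},
    {"dr": [0,0,0],"offset": [0,0,0],"hand": -1},
    {"dr": [0,0,0],"offset": [0,0,0],"hand": -1},
    {"dr": [0,0,0],"offset": [0,0,0],"hand": -1},
  ],
  grip_force=60,
)

```text
time_s: 44.25
eef_pos: [599.6, 5.6, 36.0]
ee_rot: [0.001, 0.687, 0.726, 0.0]
force: [-0.7, -0.3, 4.9]
grip_width: 0.694
grip_force: 64.7
```

arm_command(
  increments=[
    {"dr": [0,0,0],"offset": [0,0,-0.05],"hand": -1},
    {"dr": [0,0,0],"offset": [0,0,-0.1],"hand": -1},
    {"dr": [0,0,0],"offset": [0,0,-0.35],"hand": -1},
    {"dr": [0,0,0],"offset": [0,0,-0.4],"hand": -1},
    {"dr": [0,0,0],"offset": [0,0,-0.4],"hand": -1},
    {"dr": [0,0,0],"offset": [0,0,-0.1],"hand": -1},
    {"dr": [0,0,0],"offset": [0,0,0],"hand": -1},
  ],
)

```text
time_s: 44.95
eef_pos: [599.4, 5.6, 205.5]
ee_rot: [0.002, 0.687, 0.726, 0.001]
force: [0.0, 0.3, -0.0]
grip_width: 0.695
grip_force: 66.2
```

```bash
python3 nest.py _n5 red; python3 bd.py yellow,609,-297; python3 -c "
from h import *
plan([517,-314,200])"
```

```text
plate [ 6.00998008e+02  8.21785998e+00 -2.93450350e-02] 0.9839234280837584
pump [594.97467513 114.93613334] 0.9533675936260151
held lid - tcp [ 1.04688319 -0.88348747] 0.9195711783071836
tcp [598.66588373   5.71548677 203.02714071]
wrist yellow attempt to get argmax of an empty sequence
wrist board (array([ 413.70528945, -358.88217375,    1.12232658]), 0.18267527554497295)
top yellow [ 603.1371384  -299.56602791] 1.0583959653265627
top board (array([ 4.94236206e+02, -3.12972795e+02,  2.99534867e-01]), 0.7880579171269233)
at [598.2   5.8 201.1] total [-2.624 -0.821  0.01 ] rows 7 each [-0.375 -0.117  0.001] turn [-0.005 -0.001  0.004] q6 [-0.19 -0.24]
```

arm_command(
  increments=[
    {"dr": [0,0,0],"offset": [-0.328,-0.103,0],"hand": -1},
    {"dr": [0,0,0],"offset": [-0.328,-0.103,0],"hand": -1},
    {"dr": [0,0,0],"offset": [-0.328,-0.103,0],"hand": -1},
    {"dr": [0,0,0],"offset": [-0.328,-0.103,0],"hand": -1},
    {"dr": [0,0,0],"offset": [-0.328,-0.103,0],"hand": -1},
    {"dr": [0,0,0],"offset": [-0.328,-0.103,0],"hand": -1},
    {"dr": [0,0,0],"offset": [-0.328,-0.103,0],"hand": -1},
    {"dr": [0,0,0],"offset": [-0.328,-0.103,0],"hand": -1},
  ],
)

```text
time_s: 45.9
eef_pos: [516.3, -315.3, 201.1]
ee_rot: [-0.002, 0.687, 0.726, -0.0]
force: [-0.0, -0.3, 0.1]
grip_width: 0.696
grip_force: 66.2
```

arm_command(
  increments=[
    {"dr": [0,0,0],"offset": [0,0,0],"hand": -1},
    {"dr": [0,0,0],"offset": [0,0,0.35],"hand": -1},
    {"dr": [0,0,0],"offset": [0,0,0.35],"hand": -1},
    {"dr": [0,0,0],"offset": [0,0,0.35],"hand": -1},
    {"dr": [0,0,0],"offset": [0,0,0.15],"hand": -1},
    {"dr": [0,0,0],"offset": [0,0,0],"hand": -1},
    {"dr": [0,0,0],"offset": [0,0,0],"hand": -1},
    {"dr": [0,0,0],"offset": [0,0,0],"hand": -1},
  ],
)

```text
time_s: 46.7
eef_pos: [518.1, -314.4, 60.4]
ee_rot: [0.001, 0.687, 0.726, 0.0]
force: [-0.6, -0.2, -0.4]
grip_width: 0.696
grip_force: 66.2
```

```bash
python3 -c "
from h import *
plan([517,-314,24]);print(ctrl.sense()['grip_width'])"
```

```text
at [ 518.1 -314.4   60.4] total [ 0.004 -0.01   0.303] rows 1 each [ 0.004 -0.01   0.303] turn [0.002 0.002 0.004] q6 [-0.74 -0.79]
0.6961502402660277
```

arm_command(
  increments=[
    {"dr": [0,0,0],"offset": [0,-0.01,0.15],"hand": -1},
    {"dr": [0,0,0],"offset": [0,0,0.1],"hand": -1},
    {"dr": [0,0,0],"offset": [0,0,0.05],"hand": -1},
    {"dr": [0,0,0],"offset": [0,0,0],"hand": -1},
    {"dr": [0,0,0],"offset": [0,0,0],"hand": -1},
  ],
)

```text
time_s: 47.2
eef_pos: [516.5, -314.3, 24.1]
ee_rot: [0.0, 0.687, 0.726, -0.0]
force: [-3.3, 1.5, 6.5]
grip_width: 0.694
grip_force: 66.7
```

arm_command(
  increments=[
    {"dr": [0,0,0],"offset": [0,0,0],"hand": 0.5},
    {"dr": [0,0,0],"offset": [0,0,0],"hand": 0.8},
    {"dr": [0,0,0],"offset": [0,0,0],"hand": 0.8},
    {"dr": [0,0,0],"offset": [0,0,-0.1],"hand": 0.8},
    {"dr": [0,0,0],"offset": [0,0,-0.3],"hand": 1},
    {"dr": [0,0,0],"offset": [0,0,-0.4],"hand": 1},
    {"dr": [0,0,0],"offset": [0,0,-0.4],"hand": 1},
    {"dr": [0,0,0],"offset": [0,0,-0.4],"hand": 1},
  ],
)

```text
time_s: 48.0
eef_pos: [516.1, -314.0, 218.2]
ee_rot: [0.0, 0.687, 0.726, 0.0]
force: [0.2, -0.9, -0.1]
grip_width: 1.003
grip_force: 0.0
```

```bash
python3 lid.py black 536 321 t; python3 -c "
from h import *
plan([536,300,218])"
```

```text
top black [532.70518705 321.00125184] 0.7845038791417029 px [288. 316.]
at [ 518.1 -315.7  227. ] total [5.115 0.431 0.027] rows 13 each [0.393 0.033 0.002] turn [0.013 0.013 0.004] q6 [-0.74 -0.8 ]
```

arm_command(
  increments=[
    {"dr": [0,0,0],"offset": [0.382,0.033,0],"hand": 1},
    {"dr": [0,0,0],"offset": [0.382,0.033,0],"hand": 1},
    {"dr": [0,0,0],"offset": [0.382,0.033,0],"hand": 1},
    {"dr": [0,0,0],"offset": [0.382,0.033,0],"hand": 1},
    {"dr": [0,0,0],"offset": [0.382,0.033,0],"hand": 1},
    {"dr": [0,0,0],"offset": [0.382,0.033,0],"hand": 1},
    {"dr": [0,0,0],"offset": [0.382,0.033,0],"hand": 1},
    {"dr": [0,0,0],"offset": [0.382,0.033,0],"hand": 1},
  ],
)

```text
time_s: 48.85
eef_pos: [527.6, 55.5, 215.9]
ee_rot: [0.0, 0.687, 0.726, 0.0]
force: [-0.3, -0.3, -0.4]
grip_width: 1.002
grip_force: 0.0
```

arm_command(
  increments=[
    {"dr": [0,0,0],"offset": [0.382,0.033,0],"hand": 1},
    {"dr": [0,0,0],"offset": [0.382,0.033,0],"hand": 1},
    {"dr": [0,0,0],"offset": [0.382,0.033,0],"hand": 1},
    {"dr": [0,0,0],"offset": [0.382,0.033,0],"hand": 1},
    {"dr": [0,0,0],"offset": [0.382,0.033,0],"hand": 1},
    {"dr": [0,0,0],"offset": [0,0,0],"hand": 1},
    {"dr": [0,0,0],"offset": [0,0,0],"hand": 1},
    {"dr": [0,0,0],"offset": [0,0,0],"hand": 1},
  ],
)

```text
time_s: 49.65
eef_pos: [535.2, 282.7, 215.4]
ee_rot: [0.0, 0.688, 0.726, -0.0]
force: [0.1, -0.6, 0.6]
grip_width: 1.0
grip_force: 0.0
```

```bash
python3 bd.py yellow,603,-299 red,512,-315 | grep top; sed -i 's/180,255,48/180,255,62/' h.py; python3 lid.py black 536 321 w; python3 -c "
from h import *
plan([536,321,120])
w=ctrl.capture('wrist');ci=ctrl.camera_info('wrist');u,v=proj([[536,321,22]],ci)[0].astype(int);print(u,v,cv2.cvtColor(w[v-45:v+46:6,u-45:u+46:6],cv2.COLOR_RGB2HSV)[...,2])"
```

```text
top yellow [ 603.20085326 -299.49940913] 1.0555037261613944
top red [ 510.39893988 -315.21663338] 0.9360480972983041
top board (array([ 4.95298816e+02, -3.14902723e+02,  2.65505505e-01]), 0.806869946792891)
wrist black [540.92979969 323.20820066] 0.863304937302753 px [397. 208.]
at [535.3 282.5 215.4] total [0.32  0.022 0.795] rows 3 each [0.107 0.007 0.265] turn [0.    0.    0.002] q6 [0.29 0.24]
277 147 [[163 169 178 173 165 174 178 165 149 167 164 154 154 146 146 158]
 [163 166 175 171 166 170 177 164 135 155 164 153 156 146 163 157]
 [168 168 176 174 167 172 123 114 106 116 117 140 155 151 161 156]
 [166 166 177 169 171 127 108  56  59  56  95 105 140 165 161 164]
 [163 168 176 173 163  77  60  62  56  62  57  59 110 167 163 164]
 [167 163 176 173 102  63  52  61  57  57  59  56  59 167 167 168]
 [167 168 173 157  59  57  56  55  54  56  57  55  59 163 164 168]
 [166 167 170 157  61  63  59  55  55  57  58  59  58 164 165 168]
 [171 166 161 156  61  58  59  52  63  60  57  56  57 163 160 169]
 [171 171 161 154  81  59  65  60  62  62  56  58  58 163 162 169]
 [170 170 163 156 157  63  64  56  60  58  63  60 152 160 160 171]
 [171 171 175 157 160 161  60  63  63  64  61 155 168 162 157 168]
 [173 171 177 166 160 167 144 150 133 150 155 168 165 164 160 168]
 [177 174 179 170 185 178 163 166 162 149 166 169 167 162 156 170]
 [177 171 175 171 184 178 160 165 161 151 168 167 168 165 162 168]
 [173 172 175 170 185 181 162 165 162 153 170 169 169 165 163 171]]
```

arm_command(
  increments=[
    {"dr": [0,0,0],"offset": [0.17,0.02,0.05],"hand": 1},
    {"dr": [0,0,0],"offset": [0.165,0.024,0.2],"hand": 1},
    {"dr": [0,0,0],"offset": [0,0,0.3],"hand": 1},
    {"dr": [0,0,0],"offset": [0,0,0.25],"hand": 1},
    {"dr": [0,0,0],"offset": [0,0,0],"hand": 1},
    {"dr": [0,0,0],"offset": [0,0,0],"hand": 1},
    {"dr": [0,0,0],"offset": [0,0,0],"hand": 1},
  ],
)

```text
time_s: 50.55
eef_pos: [539.2, 324.1, 121.4]
ee_rot: [0.001, 0.688, 0.726, 0.002]
force: [0.8, -0.1, 0.3]
grip_width: 1.001
grip_force: 0.0
```

```bash
sed -i 's/180,255,62/180,255,82/' h.py; python3 lid.py black 539 322 w; python3 -c "
from h import *
plan([538.5,322,5.3])"
```

```text
wrist black [539.84109811 321.64412745] 0.9834492497244326 px [392. 291.]
at [539.1 324.2 121.3] total [-0.019 -0.009  0.966] rows 3 each [-0.006 -0.003  0.322] turn [ 0.004 -0.001  0.003] q6 [0.36 0.3 ]
```

arm_command(
  increments=[
    {"dr": [0,0,0],"offset": [-0.022,-0.009,0.3],"hand": 1},
    {"dr": [0,0,0],"offset": [0,0,0.3],"hand": 1},
    {"dr": [0,0,0],"offset": [0,0,0.2],"hand": 1},
    {"dr": [0,0,0],"offset": [0,0,0.12],"hand": 1},
    {"dr": [0,0,0],"offset": [0,0,0.046],"hand": 1},
    {"dr": [0,0,0],"offset": [0,0,0],"hand": 1},
    {"dr": [0,0,0],"offset": [0,0,0],"hand": 1},
  ],
)

```text
time_s: 51.3
eef_pos: [538.1, 321.7, 4.7]
ee_rot: [0.001, 0.687, 0.726, 0.001]
force: [0.7, 0.4, 0.3]
grip_width: 1.003
grip_force: 0.0
```

arm_command(
  increments=[
    {"dr": [0,0,0],"offset": [0,0,0],"hand": 0.6},
    {"dr": [0,0,0],"offset": [0,0,0],"hand": 0.5},
    {"dr": [0,0,0],"offset": [0,0,0],"hand": 0.4},
    {"dr": [0,0,0],"offset": [0,0,0],"hand": -1},
    {"dr": [0,0,0],"offset": [0,0,0],"hand": -1},
    {"dr": [0,0,0],"offset": [0,0,0],"hand": -1},
  ],
  grip_force=60,
)

```text
time_s: 51.9
eef_pos: [537.7, 321.5, 4.6]
ee_rot: [0.0, 0.687, 0.726, 0.001]
force: [-3.3, -0.8, 8.0]
grip_width: 0.699
grip_force: 63.0
```

arm_command(
  increments=[
    {"dr": [0,0,0],"offset": [0,0,-0.1],"hand": -1},
    {"dr": [0,0,0],"offset": [0,0,-0.3],"hand": -1},
    {"dr": [0,0,0],"offset": [0,0,-0.4],"hand": -1},
    {"dr": [0,0,0],"offset": [0,0,-0.4],"hand": -1},
    {"dr": [0,0,0],"offset": [0,0,-0.4],"hand": -1},
    {"dr": [0,0,0],"offset": [0,0,0],"hand": -1},
    {"dr": [0,0,0],"offset": [0,0,0],"hand": -1},
  ],
)

```text
time_s: 52.6
eef_pos: [537.2, 321.4, 196.3]
ee_rot: [0.0, 0.687, 0.726, 0.001]
force: [0.4, 0.2, -1.8]
grip_width: 0.7
grip_force: 64.9
```

```bash
python3 -c "
from h import *
plan([599.6,5.6,197])"
```

```text
at [537.2 321.4 196.3] total [-2.656  0.375 -0.007] rows 7 each [-0.379  0.054 -0.001] turn [ 0.002 -0.001  0.004] q6 [0.35 0.3 ]
```

arm_command(
  increments=[
    {"dr": [0,0,0],"offset": [-0.332,0.047,0],"hand": -1},
    {"dr": [0,0,0],"offset": [-0.332,0.047,0],"hand": -1},
    {"dr": [0,0,0],"offset": [-0.332,0.047,0],"hand": -1},
    {"dr": [0,0,0],"offset": [-0.332,0.047,0],"hand": -1},
    {"dr": [0,0,0],"offset": [-0.332,0.047,0],"hand": -1},
    {"dr": [0,0,0],"offset": [-0.332,0.047,0],"hand": -1},
    {"dr": [0,0,0],"offset": [-0.332,0.047,0],"hand": -1},
    {"dr": [0,0,0],"offset": [-0.332,0.047,0],"hand": -1},
  ],
)

```text
time_s: 53.4
eef_pos: [599.1, 4.1, 193.4]
ee_rot: [-0.001, 0.687, 0.726, -0.001]
force: [0.9, 0.7, -0.3]
grip_width: 0.697
grip_force: 64.9
```

arm_command(
  increments=[
    {"dr": [0,0,0],"offset": [0,0,0],"hand": -1},
    {"dr": [0,0,0],"offset": [0,0,0.35],"hand": -1},
    {"dr": [0,0,0],"offset": [0,0,0.35],"hand": -1},
    {"dr": [0,0,0],"offset": [0,0,0.3],"hand": -1},
    {"dr": [0,0,0],"offset": [0,0,0.15],"hand": -1},
    {"dr": [0,0,0],"offset": [0,0,0],"hand": -1},
    {"dr": [0,0,0],"offset": [0,0,0],"hand": -1},
    {"dr": [0,0,0],"offset": [0,0,0],"hand": -1},
  ],
)

```text
time_s: 54.2
eef_pos: [600.3, 5.8, 58.4]
ee_rot: [0.001, 0.687, 0.726, 0.001]
force: [-0.3, 0.1, -0.6]
grip_width: 0.702
grip_force: 64.9
```

```bash
python3 -c "
from h import *
plan([599.6,5.6,46]);print(ctrl.sense()['grip_width'])"
```

```text
at [600.3   5.8  58.4] total [-0.001 -0.006  0.103] rows 1 each [-0.001 -0.006  0.103] turn [0.002 0.    0.004] q6 [-0.19 -0.24]
0.7023389377089637
```

arm_command(
  increments=[
    {"dr": [0,0,0],"offset": [-0.002,-0.007,0.1],"hand": -1},
    {"dr": [0,0,0],"offset": [0,0,0.03],"hand": -1},
    {"dr": [0,0,0],"offset": [0,0,0.03],"hand": -1},
    {"dr": [0,0,0],"offset": [0,0,0.02],"hand": -1},
    {"dr": [0,0,0],"offset": [0,0,0],"hand": -1},
    {"dr": [0,0,0],"offset": [0,0,0],"hand": -1},
  ],
)

```text
time_s: 54.8
eef_pos: [599.3, 5.3, 35.5]
ee_rot: [0.0, 0.687, 0.726, 0.0]
force: [5.3, 0.8, -3.8]
grip_width: 0.697
grip_force: 65.8
```

arm_command(
  increments=[
    {"dr": [0,0,0],"offset": [0,0,0.012],"hand": -1},
    {"dr": [0,0,0],"offset": [0,0,0],"hand": -1},
    {"dr": [0,0,0],"offset": [0,0,0],"hand": -1},
  ],
)

```text
time_s: 55.1
eef_pos: [599.4, 5.2, 34.7]
ee_rot: [0.001, 0.687, 0.726, 0.0]
force: [3.8, 0.8, 4.8]
grip_width: 0.698
grip_force: 66.5
```

Home. Release and go to the trigger.

arm_command(
  increments=[
    {"dr": [0,0,0],"offset": [0,0,0],"hand": 0.5},
    {"dr": [0,0,0],"offset": [0,0,0],"hand": 0.8},
    {"dr": [0,0,0],"offset": [0,0,0],"hand": 1},
    {"dr": [0,0,0],"offset": [0,0,0],"hand": 1},
    {"dr": [0,0,0],"offset": [0,0,-0.1],"hand": 1},
    {"dr": [0,0,0],"offset": [0,0,-0.4],"hand": 1},
    {"dr": [0,0,0],"offset": [0,0,-0.4],"hand": 1},
    {"dr": [0,0,0],"offset": [0,0,-0.3],"hand": 1},
  ],
)

```text
time_s: 55.9
eef_pos: [599.2, 5.3, 182.2]
ee_rot: [0.001, 0.687, 0.726, 0.001]
force: [0.1, 0.6, -0.5]
grip_width: 1.002
grip_force: 0.0
```

arm_command(
  increments=[
    {"dr": [0,0,0],"offset": [-0.32,-0.03,0],"hand": 1},
    {"dr": [0,0,0],"offset": [-0.32,0,0],"hand": 1},
    {"dr": [0,0,0],"offset": [-0.32,0,0],"hand": 1},
    {"dr": [0,0,0],"offset": [0,0,0],"hand": 1},
    {"dr": [0,0,0],"offset": [0,0,0],"hand": 1},
    {"dr": [0,0,0],"offset": [0,0,0],"hand": 1},
  ],
)

```text
time_s: 56.5
eef_pos: [601.6, -109.0, 178.6]
ee_rot: [0.0, 0.687, 0.727, 0.0]
force: [0.4, 0.6, -0.3]
grip_width: 1.0
grip_force: 0.0
```

```bash
python3 g.py black _g5; python3 arm.py; python3 -c "
from h import *
plan([602,-109.6,91])"
```

```text
lid in nest [601.0864172    4.62231435] 1.04296901664976
[ 601.6386428  -108.79922452  178.49924798] 1.0005292042539815 [ 0.15543543  0.13951218 -0.22685802]
at [ 601.6 -108.8  178.5] total [-0.002  0.099  0.154] rows 1 each [-0.002  0.099  0.154] turn [ 0.    -0.     0.005] q6 [-0.37 -0.43]
[302.6910204  200.29772399] hsv [[[17, 59, 39], [20, 60, 38], [20, 60, 38]], [[17, 57, 40], [17, 59, 39], [17, 60, 38]], [[19, 55, 37], [20, 59, 39], [17, 60, 38]]]
[ 601.67920294 -108.78502492  178.45724296] [-0.6971135  -0.75242233 -0.02401585] 1.0003642487899627 0.0
at [ 601.7 -108.8  178.5] total [-0.007  0.002  0.729] rows 2 each [-0.003  0.001  0.364] turn [ 0.    -0.     0.006] q6 [-0.37 -0.43]
```

arm_command(
  increments=[
    {"dr": [0,0,0],"offset": [0,0,0.25],"hand": 1},
    {"dr": [0,0,0],"offset": [0,0,0.25],"hand": 1},
    {"dr": [0,0,0],"offset": [0,0,0.23],"hand": 1},
    {"dr": [0,0,0],"offset": [0,0,0],"hand": 1},
    {"dr": [0,0,0],"offset": [0,-0.042,0],"hand": 0.8},
    {"dr": [0,0,0],"offset": [0,0,0],"hand": 0.5},
    {"dr": [0,0,0],"offset": [0,0,0],"hand": 0.3},
    {"dr": [0,0,0],"offset": [0,0,0],"hand": 0.1},
  ],
  grip_force=65,
)

```text
time_s: 57.4
eef_pos: [598.4, -110.6, 93.1]
ee_rot: [0.003, 0.687, 0.726, 0.001]
force: [7.2, 1.1, 6.0]
grip_width: 0.548
grip_force: 4.1
```

arm_command(
  increments=[
    {"dr": [0,0,0],"offset": [0,0,0],"hand": -0.1},
    {"dr": [0,0,0],"offset": [0,0,0],"hand": -0.2},
    {"dr": [0,0,0],"offset": [0,0,0],"hand": -1},
    {"dr": [0,0,0],"offset": [0,0,0],"hand": -1},
    {"dr": [0,0,0],"offset": [0,0,0],"hand": -1},
    {"dr": [0,0,0],"offset": [0,0,0],"hand": -1},
  ],
)

```text
time_s: 58.0
eef_pos: [597.8, -110.8, 94.1]
ee_rot: [0.003, 0.688, 0.726, 0.001]
force: [-7.9, 0.8, 15.3]
grip_width: 0.396
grip_force: 64.4
```

arm_command(
  increments=[
    {"dr": [0,0,0],"offset": [0,-0.01,0],"hand": -1},
    {"dr": [0,0,0],"offset": [0,0,0],"hand": -1},
    {"dr": [0,0,0],"offset": [0,0,0],"hand": -1},
    {"dr": [0,0,0],"offset": [0,0,0],"hand": -1},
    {"dr": [0,0,0],"offset": [0,0,0],"hand": -1},
    {"dr": [0,0,0],"offset": [0,0,0],"hand": -1},
    {"dr": [0,0,0],"offset": [0,0,0],"hand": -1},
  ],
)

```text
time_s: 58.7
eef_pos: [597.7, -110.8, 94.2]
ee_rot: [0.004, 0.688, 0.726, 0.002]
force: [0.3, 1.9, 10.5]
grip_width: 0.398
grip_force: 66.5
```

arm_command(
  increments=[
    {"dr": [0,0,0],"offset": [0,0,0],"hand": 0.2},
    {"dr": [0,0,0],"offset": [0,0,0],"hand": 0.6},
    {"dr": [0,0,0],"offset": [0,0.035,0],"hand": 1},
    {"dr": [0,0,0],"offset": [0,0,0],"hand": 1},
    {"dr": [0,0,0],"offset": [0,0,-0.1],"hand": 1},
    {"dr": [0,0,0],"offset": [0,0,-0.35],"hand": 1},
    {"dr": [0,0,0],"offset": [0,0,-0.35],"hand": 1},
    {"dr": [0,0,0],"offset": [0,0,0],"hand": 1},
  ],
)

```text
time_s: 59.5
eef_pos: [601.6, -110.8, 193.7]
ee_rot: [0.005, 0.687, 0.726, 0.002]
force: [-0.2, -0.5, -0.0]
grip_width: 1.001
grip_force: 0.0
```

arm_command(
  increments=[
    {"dr": [0,0,0],"offset": [0,0,0],"hand": 1},
    {"dr": [0,0,0],"offset": [0,0,0],"hand": 1},
    {"dr": [0,0,0],"offset": [0,0,0],"hand": 1},
  ],
)

```text
time_s: 59.8
eef_pos: [599.1, -109.9, 185.4]
ee_rot: [-0.001, 0.687, 0.726, -0.0]
force: [-0.8, 0.3, 0.3]
grip_width: 1.001
grip_force: 0.0
```

```bash
python3 g.py black _g6; python3 -c "
from h import *
plan([599.5,5.4,186])"
```

```text
lid in nest [601.22130325   4.47333033] 1.04376002196524
[ 599.18130691 -109.90911755  185.47442235] 1.005144647287738 [ 0.08363177 -0.02518931 -0.34214607]
at [ 599.2 -109.9  185.5] total [0.006 0.12  0.212] rows 1 each [0.006 0.12  0.212] turn [-0.003 -0.001  0.004] q6 [-0.37 -0.43]
at [ 599.2 -109.9  185.5] total [ 0.959  0.055 -0.004] rows 3 each [ 0.32   0.018 -0.001] turn [-0.003 -0.001  0.004] q6 [-0.37 -0.43]
```

arm_command(
  increments=[
    {"dr": [0,0,0],"offset": [0.32,0.015,0],"hand": 1},
    {"dr": [0,0,0],"offset": [0.32,0.015,0],"hand": 1},
    {"dr": [0,0,0],"offset": [0.32,0.015,0],"hand": 1},
    {"dr": [0,0,0],"offset": [0,0,0],"hand": 1},
    {"dr": [0,0,0],"offset": [0,0,0.35],"hand": 1},
    {"dr": [0,0,0],"offset": [0,0,0.35],"hand": 1},
    {"dr": [0,0,0],"offset": [0,0,0.3],"hand": 1},
    {"dr": [0,0,0],"offset": [0,0,0],"hand": 1},
  ],
)

```text
time_s: 60.65
eef_pos: [595.8, 5.2, 61.6]
ee_rot: [-0.004, 0.688, 0.726, -0.003]
force: [-1.1, -0.2, 0.4]
grip_width: 1.0
grip_force: 0.0
```

arm_command(
  increments=[
    {"dr": [0,0,0],"offset": [0,0,0.12],"hand": 1},
    {"dr": [0,0,0],"offset": [0,0,0.08],"hand": 1},
    {"dr": [0,0,0],"offset": [0,0,0],"hand": 1},
    {"dr": [0,0,0],"offset": [0,0,0],"hand": 1},
    {"dr": [0,0,0],"offset": [0,0,0],"hand": 1},
  ],
)

```text
time_s: 61.15
eef_pos: [599.2, 5.2, 43.5]
ee_rot: [0.001, 0.687, 0.726, 0.0]
force: [-0.8, -0.4, -0.2]
grip_width: 0.999
grip_force: 0.0
```

```bash
python3 -c "
from h import *
plan([599.5,5.3,35.8])"
```

```text
at [599.2   5.2  43.5] total [0.001 0.003 0.064] rows 1 each [0.001 0.003 0.064] turn [0.002 0.    0.004] q6 [-0.19 -0.24]
```

arm_command(
  increments=[
    {"dr": [0,0,0],"offset": [0,0.003,0.064],"hand": 1},
    {"dr": [0,0,0],"offset": [0,0,0],"hand": 1},
    {"dr": [0,0,0],"offset": [0,0,0],"hand": 0.6},
    {"dr": [0,0,0],"offset": [0,0,0],"hand": 0.45},
    {"dr": [0,0,0],"offset": [0,0,0],"hand": -1},
    {"dr": [0,0,0],"offset": [0,0,0],"hand": -1},
    {"dr": [0,0,0],"offset": [0,0,0],"hand": -1},
  ],
  grip_force=60,
)

```text
time_s: 61.85
eef_pos: [599.5, 5.3, 35.8]
ee_rot: [0.001, 0.687, 0.726, 0.0]
force: [-1.5, 0.6, 5.6]
grip_width: 0.697
grip_force: 64.7
```

arm_command(
  increments=[
    {"dr": [0,0,0],"offset": [0,0,-0.05],"hand": -1},
    {"dr": [0,0,0],"offset": [0,0,-0.1],"hand": -1},
    {"dr": [0,0,0],"offset": [0,0,-0.35],"hand": -1},
    {"dr": [0,0,0],"offset": [0,0,-0.4],"hand": -1},
    {"dr": [0,0,0],"offset": [0,0,-0.4],"hand": -1},
    {"dr": [0,0,0],"offset": [0,0,-0.1],"hand": -1},
    {"dr": [0,0,0],"offset": [0,0,0],"hand": -1},
    {"dr": [0,0,0],"offset": [0,0,0],"hand": -1},
  ],
)

```text
time_s: 62.65
eef_pos: [598.3, 5.4, 201.4]
ee_rot: [-0.001, 0.687, 0.726, -0.001]
force: [-0.2, 0.2, -1.2]
grip_width: 0.695
grip_force: 66.3
```

```bash
python3 -c "
from h import *
plan([427,-331,200]);print(ctrl.sense()['grip_width'])"; python3 arm.py
```

```text
at [598.3   5.4 201.4] total [-2.721 -1.579  0.014] rows 8 each [-0.34  -0.197  0.002] turn [-0.004 -0.001  0.004] q6 [-0.19 -0.24]
0.6946727316268283
[302.6910204  200.29772399] hsv [[[24, 58, 44], [22, 44, 64], [22, 40, 71]], [[19, 51, 40], [23, 51, 40], [23, 52, 44]], [[23, 51, 40], [21, 45, 40], [21, 45, 40]]]
[598.14829874   5.40901235 200.85421828] [-0.2394082   0.05496806 -1.70634631] 0.6947663947150595 66.33113622665405
```

arm_command(
  increments=[
    {"dr": [0,0,0],"offset": [-0.34,-0.197,0],"hand": -1},
    {"dr": [0,0,0],"offset": [-0.34,-0.197,0],"hand": -1},
    {"dr": [0,0,0],"offset": [-0.34,-0.197,0],"hand": -1},
    {"dr": [0,0,0],"offset": [-0.34,-0.197,0],"hand": -1},
    {"dr": [0,0,0],"offset": [-0.34,-0.197,0],"hand": -1},
    {"dr": [0,0,0],"offset": [-0.34,-0.197,0],"hand": -1},
    {"dr": [0,0,0],"offset": [-0.34,-0.197,0],"hand": -1},
    {"dr": [0,0,0],"offset": [-0.34,-0.197,0],"hand": -1},
  ],
)

```text
time_s: 63.5
eef_pos: [426.5, -332.0, 201.1]
ee_rot: [-0.002, 0.687, 0.726, 0.0]
force: [0.9, -0.1, -0.9]
grip_width: 0.695
grip_force: 66.3
```

arm_command(
  increments=[
    {"dr": [0,0,0],"offset": [0,0,0],"hand": -1},
    {"dr": [0,0,0],"offset": [0,0,0.35],"hand": -1},
    {"dr": [0,0,0],"offset": [0,0,0.35],"hand": -1},
    {"dr": [0,0,0],"offset": [0,0,0.35],"hand": -1},
    {"dr": [0,0,0],"offset": [0,0,0.15],"hand": -1},
    {"dr": [0,0,0],"offset": [0,0,0],"hand": -1},
    {"dr": [0,0,0],"offset": [0,0,0],"hand": -1},
    {"dr": [0,0,0],"offset": [0,0,0],"hand": -1},
  ],
)

```text
time_s: 64.3
eef_pos: [428.6, -331.3, 60.0]
ee_rot: [0.001, 0.687, 0.726, -0.0]
force: [-1.0, 0.2, -0.7]
grip_width: 0.698
grip_force: 66.3
```

```bash
python3 -c "
from h import *
plan([427,-331,24]);print(ctrl.sense()['grip_width'])"
```

```text
at [ 428.6 -331.3   60. ] total [ 0.004 -0.013  0.3  ] rows 1 each [ 0.004 -0.013  0.3  ] turn [0.001 0.002 0.004] q6 [-0.87 -0.93]
0.6984680803686706
```

arm_command(
  increments=[
    {"dr": [0,0,0],"offset": [0,-0.015,0.15],"hand": -1},
    {"dr": [0,0,0],"offset": [0,0,0.1],"hand": -1},
    {"dr": [0,0,0],"offset": [0,0,0.052],"hand": -1},
    {"dr": [0,0,0],"offset": [0,0,0],"hand": -1},
    {"dr": [0,0,0],"offset": [0,0,0],"hand": -1},
  ],
)

```text
time_s: 64.8
eef_pos: [426.3, -331.1, 23.7]
ee_rot: [-0.0, 0.687, 0.726, -0.0]
force: [-4.1, 2.5, 9.6]
grip_width: 0.694
grip_force: 67.2
```

arm_command(
  increments=[
    {"dr": [0,0,0],"offset": [0,0,0],"hand": 0.5},
    {"dr": [0,0,0],"offset": [0,0,0],"hand": 0.7},
    {"dr": [0,0,0],"offset": [0,0,0],"hand": 0.7},
    {"dr": [0,0,0],"offset": [0,0,-0.1],"hand": 0.7},
    {"dr": [0,0,0],"offset": [0,0,-0.3],"hand": 0.7},
    {"dr": [0,0,0],"offset": [0,0,-0.4],"hand": 1},
    {"dr": [0,0,0],"offset": [0,0,-0.4],"hand": 1},
    {"dr": [0,0,0],"offset": [0,0,-0.4],"hand": 1},
  ],
)

```text
time_s: 65.6
eef_pos: [426.1, -330.8, 217.6]
ee_rot: [0.0, 0.687, 0.726, -0.0]
force: [1.1, -0.1, -0.2]
grip_width: 0.997
grip_force: 0.0
```

arm_command(
  increments=[
    {"dr": [0,0,0],"offset": [0.35,-0.15,0],"hand": 1},
    {"dr": [0,0,0],"offset": [0.35,-0.15,0],"hand": 1},
    {"dr": [0,0,0],"offset": [0.35,-0.1,0],"hand": 1},
    {"dr": [0,0,0],"offset": [0.35,0,0],"hand": 1},
    {"dr": [0,0,0],"offset": [0.35,0,0],"hand": 1},
    {"dr": [0,0,0],"offset": [0.35,0,0],"hand": 1},
    {"dr": [0,0,0],"offset": [0,0,0],"hand": 1},
    {"dr": [0,0,0],"offset": [0,0,0],"hand": 1},
  ],
)

```text
time_s: 66.4
eef_pos: [364.7, -81.7, 215.5]
ee_rot: [0.001, 0.687, 0.727, 0.0]
force: [0.4, -0.3, 0.2]
grip_width: 1.005
grip_force: 0.0
```

```bash
cat > fin.py <<'E'
from h import *
# top view: lids, board side margins and bystanders against the first picture
t=ctrl.capture('top'); ci=ctrl.camera_info('top'); t0=cv2.cvtColor(cv2.imread('pics/top0.png'),cv2.COLOR_BGR2RGB)
C=dict(COL,black=((0,0,0),(180,255,48))); M={}
for n,x,y in(('yellow',603,-299),('red',511,-315),('black',422,-331)):
    P=cyl(31,18,40); q=proj(P+[x,y,0],ci); A=(q.min(0)-10).astype(int); b=(q.max(0)+10).astype(int)
    f,a=fit(seg(t,*C[n],[*A,*b]),P,[x,y],ci); c=np.array([512.2,-315.1]); R=Ro.from_euler('z',.1856).as_matrix()[:2,:2]
    print(n,f,a,'on board',R.T@(f-c))
for n,u,v in(('mug',265,233),('tumbler',530,215),('spice',505,400),('pump',380,290),('arm',430,240),('trigger',487,280),('bottle',438,377)):
    u,v=int(u*.7),int(v*.7); s=np.s_[v-20:v+21,u-20:u+21]
    (d,_),r=cv2.phaseCorrelate(*[np.float64(cv2.cvtColor(i[s],cv2.COLOR_RGB2GRAY)) for i in(t0,t)]); print(n,np.round(d,2),round(r,2),np.abs(t0[s].astype(int)-t[s]).mean().round(1))
print(ctrl.sense()['eef_pos'],ctrl.sense()['time_s'])
E
python3 fin.py
```

```text
yellow [ 603.2108337  -299.50322121] 1.0569597269954676 on board [92.32595813 -1.46588395]
red [ 510.37802706 -315.29513438] 0.933163845260428 on board [-1.82669121  0.144437  ]
black [ 420.67002218 -303.47574961] 0.02828304487148207 on board [-87.81291934  28.31521207]
mug 0.5 1.0 2.7
tumbler 0.49 0.99 2.8
spice 0.37 0.64 19.7
pump 0.49 1.0 2.7
arm 0.52 0.99 2.9
trigger 0.5 0.98 2.4
bottle 0.59 0.92 7.1
[364.74724621 -82.41272087 215.24394018] 66.45
```

The arm or its shadow hides the black lid and the spice jar, so I'll move aside and check again.

arm_command(
  increments=[
    {"dr": [0,0,0],"offset": [0.4,0,0],"hand": 1},
    {"dr": [0,0,0],"offset": [0.4,0,0],"hand": 1},
    {"dr": [0,0,0],"offset": [0.4,0,0],"hand": 1},
    {"dr": [0,0,0],"offset": [0.4,0,0],"hand": 1},
    {"dr": [0,0,0],"offset": [0.4,0,0],"hand": 1},
    {"dr": [0,0,0],"offset": [0.4,0,0],"hand": 1},
    {"dr": [0,0,0],"offset": [0,0,0],"hand": 1},
    {"dr": [0,0,0],"offset": [0,0,0],"hand": 1},
  ],
)

```text
time_s: 67.25
eef_pos: [349.1, 205.4, 214.5]
ee_rot: [0.0, 0.687, 0.727, -0.0]
force: [-0.1, -0.5, 0.8]
grip_width: 0.999
grip_force: 0.0
```

```bash
sed -i 's/(180,255,48)/(180,255,50)/' fin.py; python3 fin.py; python3 -c "
from h import *
t=ctrl.capture('top');ci=ctrl.camera_info('top');u,v=proj([[421,-331,30]],ci)[0].astype(int);print(u,v);print(t[v-24:v+25:3,u-24:u+25:3].max(-1))"
```

```text
yellow [ 603.13423065 -299.37083181] 1.059888706023539 on board [92.27510132 -1.32163219]
red [ 510.30066657 -315.30608595] 0.9360175519809605 on board [-1.90474405  0.14794932]
black [ 425.70682504 -304.76855351] 0.05660912151158106 on board [-83.10118921  26.1151384 ]
mug 0.53 0.99 1.7
tumbler 0.52 0.99 1.8
spice 0.5 1.01 1.9
pump 0.45 1.0 1.7
arm 0.54 1.02 1.8
trigger 0.49 0.99 1.6
bottle 0.53 1.03 5.2
[349.31100869 204.58763717 214.55123916] 67.3
410 258
[[101 102  78  79 145 148 148 148 148 123  93  99 117 141 142 142 142]
 [ 97 103 103  76  87 140 148 147 127  91  94  98 108 137 137 137 137]
 [ 86 104 104 105 101  91  90  96  93  91  97  98 101 133 137 137 137]
 [ 79 106 104 106 102 101  92  91  95  98  98  98 100 125 130 129 130]
 [ 72 105 103 106 102 102  98  97 100  99  98  98  99 116 127 128 128]
 [ 76 100 104 105 104  83  63  52  57  67  92  98  98 107 126 126 126]
 [ 91  96 106 104  80  59  52  55  55  56  56  89  98 106 134 134 134]
 [ 92  84 107 100  73  47  53  55  56  57  55  66  98  98 127 128 129]
 [105  76 106  93  71  48  55  55  54  56  55  58  96  99 119 129 129]
 [115  76 103 103  74  48  55  55  55  56  56  62  95  99 115 131 131]
 [126  79  99 108  87  61  52  55  55  57  57  79  96  99 109 129 129]
 [127  90  94 109 106  98  63  54  58  60  80  89  97 100 103 132 133]
 [127  92  84 108 107 104 107  95  95  90  93  93  99 100 102 128 132]
 [129 102  75 106 109 103 108 102 101  95  98  99 100 109 117 130 133]
 [128 109  75 105 107 102 107 102 108 118 121 125 127 129 131 136 136]
 [131 126 117 104 115 116 120 123 125 128 132 134 135 136 136 136 136]
 [130 126 124 120 122 125 126 128 129 130 131 131 133 134 134 135 135]]
```

The black lid shows as a dark disc centred on (410,258), with board visible on every side. The bystanders, pump, arm and trigger match the first picture. Handing in.

```bash
python3 -c "
from rig import ctrl
print(ctrl.finish_job())"
```

```text
the job is handed in; nothing more can be done
None
```

I charged the stamp, stood the bottle back on its coaster, and stamped the yellow, red and black lids in that order (there was no white one); all three lie on the drying board, and the job is handed in at about 67 s, with no verdict returned.

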